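# Load welded torsion bars heavy end down in an exposure rack

### The arm

A 7-joint arm with a two-finger parallel gripper is mounted at the origin on a cart in front of the work surface, level with it; the furniture and walls round the work are solid. World frame = base frame: x ahead of the robot, y to its left, z up, the work surface at z = 0. Lengths are in m, angles in rad, forces in N, time in s.
With the tool pointing down it reaches from about 0.4 to 0.85 m from the base axis. Payload 4.5 kg.
Tool frame: the origin (TCP) lies on the front face of the gripper's body, between the roots of the fingers; the fingertips stand 64 mm ahead of it and the grasp point (between the pads) lies 45 mm ahead of it; z points along the fingers, x is the direction in which the jaws open and shut, and the axes are right-handed (so a half turn about z gives the same grasp; the last joint's range is limited). The gripper opens to 88 mm and grips with 3 to 60 N. Pads are 18 mm wide; open, the fingers measure 123 mm over their backs; the gripper's body (75 mm by 187 mm) begins 45 mm behind the grasp point.
Start: joints at [-1.278, 0.689, -0.195, 1.565, 0.157, 0.902, -0.215], TCP at [0.16, 0.604, 0.303] pointing down, gripper open.
Joint ranges: [-3.01, 3.01], [-0.46, 2.08], [-1.47, 1.51], [0.13, 2.56], [-1, 4.14], [0.04, 2.09], [-2.66, 2.66]. Speed limits (rad/s): [2.57, 2.57, 3.14, 3.14, 3.14, 3.14, 3.14].

### API

Orientations are given as [roll, pitch, yaw] about the fixed x, y, z axes, in that order (R = Rz(yaw) Ry(pitch) Rx(roll)).
In Python, from station import monitor, eyes, ticket gives the robot as it stands. The module is installed in compiled form; this text tells all that it offers.
- The arm moves only by the tool play_rows, never from a script. Its argument "series" is one flat list of numbers, 7 for each row, row after row: the turn, a rotation vector about the tool's x, y, z in degrees, then the shift along the tool's x, y, z in units of 50 mm (1.0 is 50 mm), then the finger opening in mm, from 0 to 88.1. In form: [rx, ry, rz, tx, ty, tz, claw, rx, ry, rz, tx, ty, tz, claw, ...]. A call has 1 to 20 rows; each row shifts and turns the commanded pose from where the row before left it, along the tool's axes as they then stand; what a row does not reach is not made up. A row lasts 1/10 s, in which the tool goes at most 50 mm and 8.59 degrees, less where a joint would pass 70% of its speed; a pose out of reach is approached as far as the arm can. A call is refused whole if a number of a shift passes 1 or a number of a turn 8.59, either way. A call with a gripper value outside its range is refused whole. The fingers move at their own pace and stop on an object; "grip_force" is the grip in N (left out, the last holds). Time passes only in rows, so rows that do not move let the fingers close. It gives the time, the measured TCP pose, the force and the opening at its end, in the units of the state.
- monitor.observe(): the state, without advancing time (a new reading comes with each control period).
- eyes.grab_frame(name): name is "scene" or "top" or "wrist"; returns (picture, depth): 480x640x3 uint8, red, green, blue; 480x640 float32, m along the optical axis (not along the pixel's ray), 0 where there is no reading.
- eyes.camera_info(name): a dict with "vfov" (degrees; the focal length in pixels is half the picture's height over the tangent of half this angle, whatever the lens; pixels are square), "cx", "cy" (the principal point, pixels), "origin" and "attitude" of the camera in the world. Camera axes: x right, y down, z forward; pixel columns grow to the right and rows downward; lengths in m; the calibration is good to about 2 mm. A picture is of the moment at which its call begins: read the wrist's pose just before it. camera_info takes no time and is no camera call; for the wrist camera it gives the pose at the moment of the call.
- ticket.hand_in(): hands the job in, once; it reports no verdict.
Trained networks look in the newest picture that a camera, given by its name, has taken for a name from the list of things; names that differ only in an ending like _2 or _b are one class to them, and where a whole thing is asked for, a point or a joint stands for the part that bears it (a point fixed in the world has none). Each returns a list of dicts, best first, with "conf" (0 to 1); they miss things now and then, are a little off and sometimes report something else, mostly with a low value. They report only what shows in the picture. A call takes as long as a camera call. They do not tell look-alikes from the thing itself.
- eyes.boxes_of(label, camera): "bbox" ([left, top, width, height] in pixels, round what is visible of it).
- eyes.outline_of(label, camera): "mask" (480x640 bool, what is visible of it) and "bbox" ([left, top, width, height] in pixels, round what is visible of it).
- eyes.spot_point(label, camera): "xy" ([column, row] in pixels: a listed point, or the origin of a listed thing).
The state is a dict: "time_s": time; "joint_pos": joint angles; "joint_vel": joint speeds; "joint_efforts": joint torques, N m; "tcp_pos": TCP position; "eef_rot": TCP orientation; "ft_force": force on the tool from outside, world axes, zero at the start; "wrist_torque": the same for the moment, N m; "opening": finger opening in m.
Only numpy, scipy, OpenCV 4.12 (cv2) and the standard library are available. Lean on these libraries where they do the work, as an engineer would, in place of code of your own. Each camera call takes 0.05 s, during which the arm holds its last target. There are 200 camera calls.

### The job

Load every test bar lying on the desk into the sloping exposure rack, one bar to a slot in any order, with the heavier (steel) end of each bar at the low end of its slot; the bars look alike from end to end, so lift each a little by its weld ring and see which end dips. When all the bars lie fully down in their slots, swing the wire keeper over them and press it down until it snaps shut, then push the loaded rack along the desk, without lifting it, squarely into its place inside the four tape corners. Leave the other things on the desk where they are.

Things in the scene. Friction and masses are not known exactly. Their poses are not given: they have to be found in the camera images.
- bar_1_mid (a point): a plated welded test bar, 130 mm long, about 0.24 kg: a square end 22x22x35 mm at each end, between them a round gauge 14 mm in diameter with a rounded weld ring (21 mm diameter, 13 mm wide) at the exact middle. This point is its centre, its x axis runs along it; lying on the desk, its axis is 11 mm up. Some bars may be absent
- bar_2_mid (a point): centre of a bar like bar_1. One half is steel, the other aluminium: one end is three times as heavy, the balance point about 19 mm from the centre. The plating hides which; it is the x end in some bars and the other in others
- bar_3_mid (a point): centre of a bar like bar_1, x along it. Gripped lightly across the weld ring and lifted a little, a bar pivots on the ring and its heavy end dips; gripped firmly beside the ring it stays as it is
- bar_4_mid (a point): centre of a bar like bar_1, x along it. Bars sit loosely in the rack's slots and do not slide down of themselves
- rack: the exposure rack: loose aluminium frame, 156 mm (x) by 188 mm (y), 0.95 kg empty. Origin under its middle; x points from its low front (towards the robot) to its high back. Three slots along x at y = -50, 0, 50 mm rise towards +x at 20 degrees
- slot_0 (a point): where the centre of a bar in the slot at y = -50 mm belongs: x = 0, z = 56 mm in the rack's frame, bar along (0.940, 0, 0.342). The bar's square ends rest in two grey saddles, 50 mm up and down the slope from here, each 16 mm long, 28 mm wide inside, walls 14 mm high
- slot_1 (a point): the same for the middle slot, y = 0. Between the saddles, under the bar's gauge, the frame is open for fingertips (free for 30 mm below the bar's axis). A foot stop stands 4 mm past the low end of a centred bar
- slot_2 (a point): the same for the slot at y = +50 mm
- rack_front (a point): middle of the outer face of the rack's upright front plate (x = -78, z = 23 mm in the rack's frame): 188 mm wide, from 2 to 44 mm high, a good face to push on. The loaded rack slides at roughly 7 to 16 N and follows two spread fingertips squarely
- keeper (a joint): angle of the wire keeper (rad): 0 = fully down, held by detents; about 2 = standing open. A stiff hinge along the rack's y holds it open; below about 1.2 it may fall of itself, and at about 0.2 it rests on two sprung balls. Pressing its cross bar down with 4 to 8 N snaps it past them to 0, lifting it with 5 N frees it. A bar not fully in its slot blocks it
- keeper_bar (a point): middle of the keeper's cross bar: round wire, 8 mm diameter, 176 mm long along the rack's y, with a rubber sleeve 11 mm thick and 60 mm long on its middle, on two arms 75 mm long. Shut, it lies across the bars at x = 0, z = 75 mm in the rack's frame
- keeper_hinge (a point): middle of the keeper's hinge line, at the rack's high back. In the rack's frame it lies at x = 71, z = 101 mm, and the cross bar at keeper angle q at x = 71 - 75 cos(0.349 - q), z = 101 - 75 sin(0.349 - q) mm
- marks: four L-shaped corners of thin brown tape stuck flat on the desk round the rack's place; their inner edges lie 12 mm outside the rack's outline when it stands in the middle. Origin in the middle; x is the way the rack's x should point
- tape: bystander: roll of tape, 104 mm across and 25 mm high, lying flat; origin under its middle
- loupe: bystander: hand magnifier, 67 mm long and 12 mm high, lying flat; origin under its middle
Mind the look-alikes: they are no part of the job. Leave any blue look-alike of the part that bears bar_1_mid alone.

How it is judged:
On the way, in this order (a step that is already met when the one before it is completed fails the run):
1. every bar lies fully down in a slot of its own, heavy end at the low front (x of bar_1_mid in the frame of rack between -0.014 and 0.014 m and z of bar_1_mid in the frame of rack between 0.047 and 0.065 m and (y of bar_1_mid in the frame of rack between -0.058 and -0.042 m or y of bar_1_mid in the frame of rack between -0.008 and 0.008 m or y of bar_1_mid in the frame of rack between 0.042 and 0.058 m) and x of bar_1_steel_end in the frame of rack between -0.057 and -0.025 m and z of bar_1_steel_end in the frame of rack between 0.03 and 0.05 m and x of bar_2_mid in the frame of rack between -0.014 and 0.014 m and z of bar_2_mid in the frame of rack between 0.047 and 0.065 m and (y of bar_2_mid in the frame of rack between -0.058 and -0.042 m or y of bar_2_mid in the frame of rack between -0.008 and 0.008 m or y of bar_2_mid in the frame of rack between 0.042 and 0.058 m) and x of bar_2_steel_end in the frame of rack between -0.057 and -0.025 m and z of bar_2_steel_end in the frame of rack between 0.03 and 0.05 m and x of bar_3_mid in the frame of rack between -0.014 and 0.014 m and z of bar_3_mid in the frame of rack between 0.047 and 0.065 m and (y of bar_3_mid in the frame of rack between -0.058 and -0.042 m or y of bar_3_mid in the frame of rack between -0.008 and 0.008 m or y of bar_3_mid in the frame of rack between 0.042 and 0.058 m) and x of bar_3_steel_end in the frame of rack between -0.057 and -0.025 m and z of bar_3_steel_end in the frame of rack between 0.03 and 0.05 m and x of bar_4_mid in the frame of rack between -0.014 and 0.014 m and z of bar_4_mid in the frame of rack between 0.047 and 0.065 m and (y of bar_4_mid in the frame of rack between -0.058 and -0.042 m or y of bar_4_mid in the frame of rack between -0.008 and 0.008 m or y of bar_4_mid in the frame of rack between 0.042 and 0.058 m) and x of bar_4_steel_end in the frame of rack between -0.057 and -0.025 m and z of bar_4_steel_end in the frame of rack between 0.03 and 0.05 m), for 0.2 s.
2. the keeper is snapped shut over the bars (all of step 1 and value of joint keeper below 0.05 rad), for 0.2 s.
3. the loaded rack stands inside the tape corners (all of step 2 and horizontal distance between rack and marks below 0.018 m and angle between the x axis of rack and the x axis of marks, either way round below 0.12 rad and angle between rack's own z axis and vertical below 0.05 rad), for 0.2 s.
At the end, for the whole second after the job is handed in: Every bar present lies fully down in its own slot (8 mm across, 14 mm along, 5 degrees) with its heavy end at the low front; keeper shut (under 0.05 rad); rack flat, at rest, its middle within 18 mm of the taped place's and within 0.12 rad of square (all of step 3 and linear speed of rack below 0.01 m/s); the robot touches nothing.
It fails at once if the rack was lifted off the desk (its middle raised by more than 20 mm) (height (world z) of slot_1 above 0.076 m).
It fails at once if a bystander (tape roll or magnifier) was moved by more than 30 mm (distance of any of tape, loupe from where it was at the start of the episode above 0.03 m).
Of bar_1, bar_2, bar_3, bar_4 only 2 to 3 are there at a start; the rules pass over those that are not, and their reading is None.
At some moment in a run one of bar_1, bar_2, bar_3, bar_4 may be knocked a few centimetres aside while the robot is not near it.
It also fails if it takes over 210 s, if anything falls off the work surface, if the arm or the gripper's body presses on something with over 40 N, if the wrist force passes 120 N, or if a joint passes its speed limit or range.

## Working session

There is one attempt and no reset: what is moved stays moved. The work goes in short steps, Python scripts to look and compute and a tool call to move; the robot and the scene stay as the last step left them, time stands still between calls to the robot, and variables do not carry over. Pictures are saved under pics/ and viewed, about 12 in all and at most 16, crops included, and the job is handed in when it is done.

Besides the shell and the picture viewer there is one more tool, called after "Request:" by a JSON object that holds its "api" and its "payload". play_rows: Moves the arm, as the interface text tells. Its arguments: {"type":"object","properties":{"series":{"type":"array"},"grip_force":{"type":"number"}},"required":["series"]}

```bash
mkdir -p pics; cat > h.py <<'E'
import numpy as np, cv2
from station import monitor, eyes, ticket
from scipy.spatial.transform import Rotation as R
def cam(n):
    c=eyes.camera_info(n); f=240/np.tan(np.radians(c['vfov'])/2); return c,f
def rot(a):
    a=np.array(a,float)
    if a.shape==(3,3): return a
    return R.from_euler('xyz',a).as_matrix() if a.size==3 else R.from_quat(a).as_matrix()
def ray(n,xy):
    c,f=cam(n); d=np.array([(xy[0]-c['cx'])/f,(xy[1]-c['cy'])/f,1.]); return np.array(c['origin']),rot(c['attitude'])@d
def onz(n,xy,z):
    o,d=ray(n,xy); return o+d*(z-o[2])/d[2]
def proj(n,p):
    c,f=cam(n); q=rot(c['attitude']).T@(np.array(p)-c['origin']); return np.array([c['cx']+f*q[0]/q[2],c['cy']+f*q[1]/q[2]])
def save(im,name): cv2.imwrite('pics/'+name+'.png',im[:,:,::-1])
E
python3 - <<'E'
from h import *
print(monitor.observe())
for n in ['top','scene','wrist']:
    print(n,eyes.camera_info(n))
a,_=eyes.grab_frame('top'); save(a,'top0'); 
for l in ['bar_1_mid','rack','slot_0','slot_1','rack_front','keeper_bar','keeper_hinge','marks','tape','loupe']:
    for r in eyes.spot_point(l,'top'): print(l,round(r['conf'],2),np.round(r['xy'],1),np.round(onz('top',r['xy'],0.011),3))
b,_=eyes.grab_frame('scene'); save(b,'scene0')
E
```

```text
{'time_s': 0.0, 'joint_pos': array([-1.27816393,  0.68999076, -0.19453919,  1.56635041,  0.15728097,
        0.90252144, -0.21510526]), 'joint_vel': array([ 5.54591248e-05, -3.49909173e-04, -1.91594584e-03,  1.49747875e-03,
        2.79449875e-03, -5.88376726e-04, -1.08408735e-03]), 'joint_efforts': array([ 5.37148699e-04, -5.27564764e+01, -1.26654413e+00, -1.53436464e+01,
       -5.25180821e-02,  6.24381937e-03,  1.58766684e-04]), 'tcp_pos': array([0.15986029, 0.60366439, 0.30190465]), 'eef_rot': array([3.14148402e+00, 1.87534697e-03, 1.31205141e+00]), 'ft_force': array([0.42686088, 0.42623851, 0.32029932]), 'wrist_torque': array([-0.00521341, -0.02835869, -0.02850576]), 'opening': 0.08857437223024446}
top {'vfov': 44.85304899986376, 'cx': 308.4190302292731, 'cy': 246.25450934411833, 'origin': array([ 0.39301301, -0.04257538,  1.3498341 ]), 'attitude': array([-3.07084684, -0.01597807, -1.54426332])}
scene {'vfov': 44.001394448427554, 'cx': 315.1933714801029, 'cy': 235.43980705159342, 'origin': array([-0.04465517, -0.73603206,  1.13951728]), 'attitude': array([-2.44686371,  0.0034623
[... 261 characters left out ...]
97 0.048 0.011]
bar_1_mid 0.71 [129.9 244.5] [0.481 0.349 0.011]
rack 0.72 [378.2 236.3] [ 0.516 -0.222  0.011]
rack 0.3 [460.9 276.9] [ 0.427 -0.415  0.011]
slot_0 0.72 [405.1 234.4] [ 0.522 -0.285  0.011]
slot_0 0.55 [363.9 234. ] [ 0.52  -0.189  0.011]
slot_1 0.72 [405.1 234.4] [ 0.522 -0.285  0.011]
slot_1 0.55 [363.9 234. ] [ 0.52  -0.189  0.011]
rack_front 0.59 [381.6 269.9] [ 0.438 -0.232  0.011]
keeper_bar 0.85 [391.1 195.7] [ 0.612 -0.251  0.011]
keeper_hinge 0.8 [385.1 199.2] [ 0.603 -0.237  0.011]
marks 0.16 [384.2 268.4] [ 0.442 -0.238  0.011]
tape 0.59 [461.1 277.4] [ 0.426 -0.416  0.011]
tape 0.21 [364.4 236.6] [ 0.514 -0.19   0.011]
loupe 0.52 [154.3 324.5] [0.3   0.285 0.011]
```

View pics/top0.png

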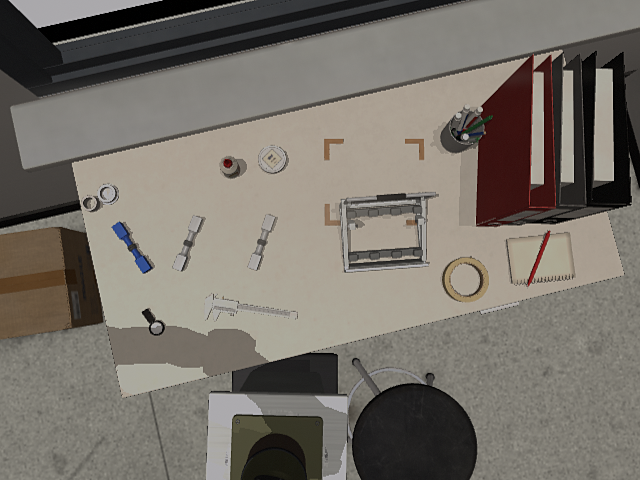

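View pics/scene0.png

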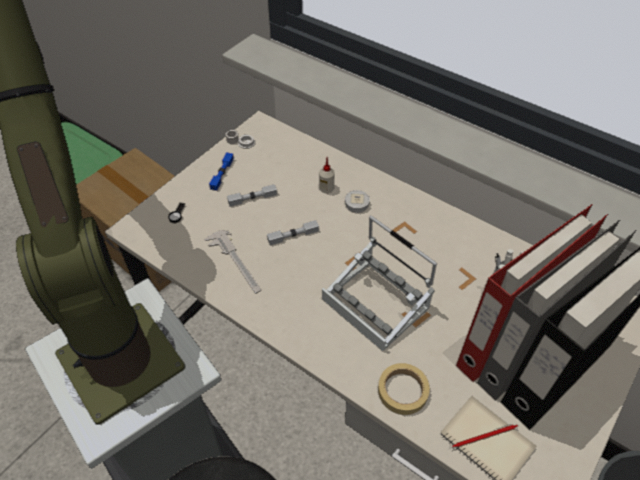

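```bash
cat >> h.py <<'E'
def plan(p=None,rpy=None):
    s=monitor.observe(); R0=R.from_euler('xyz',s['eef_rot'])
    R1=R0 if rpy is None else R.from_euler('xyz',rpy)
    rv=np.degrees((R0.inv()*R1).as_rotvec())
    d=np.zeros(3) if p is None else np.array(p)-s['tcp_pos']
    print('turn',rv.round(2),'| shift after turn',(R1.inv().apply(d)/.05).round(3),'| shift before turn',(R0.inv().apply(d)/.05).round(3))
def st():
    s=monitor.observe(); print('t',round(s['time_s'],2),'tcp',s['tcp_pos'].round(4),'rpy',s['eef_rot'].round(4),'F',s['ft_force'].round(1),'op',round(s['opening'],4),'q',s['joint_pos'].round(2))
def elong(mask):
    ys,xs=np.nonzero(mask); return cv2.minAreaRect(np.stack([xs,ys],1).astype(np.float32))
def barfit(n,mask,z=0.011):
    ys,xs=np.nonzero(mask); c,f=cam(n); A=rot(c['attitude'])
    d=(A@np.stack([(xs-c['cx'])/f,(ys-c['cy'])/f,np.ones(len(xs))])).T
    P=np.array(c['origin'])+d*((z-c['origin'][2])/d[:,2])[:,None]
    r=cv2.minAreaRect(P[:,:2].astype(np.float32)); b=cv2.boxPoints(r)
    e=max([b[1]-b[0],b[2]-b[1]],key=np.linalg.norm)
    return np.array(r[0]),np.degrees(np.arctan2(e[1],e[0])),sorted(r[1])
E
python3 - <<'E'
from h import *
a,_=eyes.grab_frame('top')
for r in eyes.outline_of('bar_1_mid','top'):
    m=r['mask']; print(round(r['conf'],2),r['bbox'],a[m].mean(0).round(),barfit('top',m,0.02))
h=cv2.cvtColor(a,cv2.COLOR_RGB2HSV)
roi=a[120:240,310:440].astype(int); m=(roi[...,0]-roi[...,2]>60)
n,l,s,c=cv2.connectedComponentsWithStats(m.astype(np.uint8))
for i in range(1,n):
    if s[i,4]>15:
        print(s[i]+[310,120,0,0,0])
        x,y,w,hh=s[i,:4]+[310,120,0,0]
        for q in [(x,y),(x+w,y),(x,y+hh),(x+w,y+hh)]: print(onz('top',np.array(q)-.5,0)[:2].round(4))
st()
plan([0.40,0.14,0.30],[np.pi,0,np.pi/2])
c=eyes.camera_info('wrist');s=monitor.observe()
R0=R.from_euler('xyz',s['eef_rot']);print(R0.inv().apply(c['origin']-s['tcp_pos']), R0.inv().apply(rot(c['attitude'])[:,2]))
E
```

```text
0.94 [246.3, 216.1, 29.0, 51.6] [143. 139. 135.] (array([0.49416387, 0.0479698 ]), np.float32(-17.023983), [0.02316921576857567, 0.1291155368089676])
0.7 [112.3, 221.4, 37.4, 54.2] [ 50.  68. 113.] (array([0.47427094, 0.3417244 ]), np.float32(35.91478), [0.02684709057211876, 0.13225369155406952])
0.33 [173.6, 213.7, 29.0, 57.1] [135. 131. 127.] (array([0.48901001, 0.21533257]), np.float32(-20.190462), [0.02988390624523163, 0.1308644711971283])
[324 139  19  21 138]
[ 0.745  -0.0904]
[ 0.7464 -0.1353]
[ 0.6948 -0.0916]
[ 0.6961 -0.1364]
[405 139  19  20 147]
[ 0.7509 -0.282 ]
[ 0.7522 -0.327 ]
[ 0.7029 -0.2827]
[ 0.7043 -0.3276]
t 0.7 tcp [0.1599 0.6042 0.3028] rpy [-3.1416e+00 -1.0000e-04  1.3120e+00] F [-0.1  1.   1.2] op 0.0884 q [-1.28  0.69 -0.19  1.57  0.16  0.9  -0.22]
turn [ 0.000e+00 -1.000e-02 -1.483e+01] | shift after turn [-9.284  4.801  0.055] | shift before turn [-7.747  7.017  0.054]
[-0.00011402 -0.06849053 -0.08211631] [-2.85911788e-05  2.63670483e-01  9.64612811e-01]
```

Request:
{"api": "play_rows", "payload": {"series": [0, 0, -7.4, 0, 0, 0, 88, 0, 0, -7.4, 0, 0, 0, 88, 0, 0, 0, -0.79, 0.48, 0, 88, 0, 0, 0, -0.79, 0.48, 0, 88, 0, 0, 0, -0.79, 0.48, 0, 88, 0, 0, 0, -0.79, 0.48, 0, 88, 0, 0, 0, -0.79, 0.48, 0, 88, 0, 0, 0, -0.79, 0.48, 0, 88, 0, 0, 0, -0.79, 0.48, 0, 88, 0, 0, 0, -0.79, 0.48, 0, 88, 0, 0, 0, -0.79, 0.48, 0, 88, 0, 0, 0, -0.79, 0.48, 0, 88, 0, 0, 0, -0.79, 0.48, 0, 88, 0, 0, 0, -0.79, 0.48, 0, 88, 0, 0, 0, 0, 0, 0, 88, 0, 0, 0, 0, 0, 0, 88]}}

```text
time_s: 2.3
tcp_pos: [0.4482, 0.1292, 0.3028]
eef_rot: [3.141, -0.0, 1.567]
ft_force: [-0.3, 0.8, -0.4]
opening: 0.0878
```

```bash
python3 - <<'E'
from h import *
st()
a,_=eyes.grab_frame('wrist'); save(a,'w1')
for r in eyes.outline_of('bar_1_mid','wrist'):
    m=r['mask']; print(round(r['conf'],2),r['bbox'],a[m].mean(0).round(),barfit('wrist',m,0.02))
for r in eyes.spot_point('bar_1_mid','wrist'): print(round(r['conf'],2),onz('wrist',r['xy'],.015).round(4))
E
```

```text
t 2.3 tcp [0.4482 0.1292 0.3028] rpy [ 3.1413e+00 -4.0000e-04  1.5670e+00] F [-0.3  0.8 -0.4] op 0.0878 q [-0.15  0.5  -0.34  2.02  0.26  0.66  0.9 ]
0.87 [211.1, 185.6, 61.6, 134.7] [120. 119. 114.] (array([0.4939962 , 0.05246993]), np.float32(-17.530432), [0.024512147530913353, 0.13462606072425842])
0.64 [498.8, 171.7, 91.0, 119.5] [ 25.  58. 120.] (array([0.47232917, 0.34440652]), np.float32(36.446167), [0.027901344001293182, 0.1381264477968216])
0.94 [0.4925 0.0525 0.015 ]
0.84 [0.4716 0.3466 0.015 ]
```

View pics/w1.png

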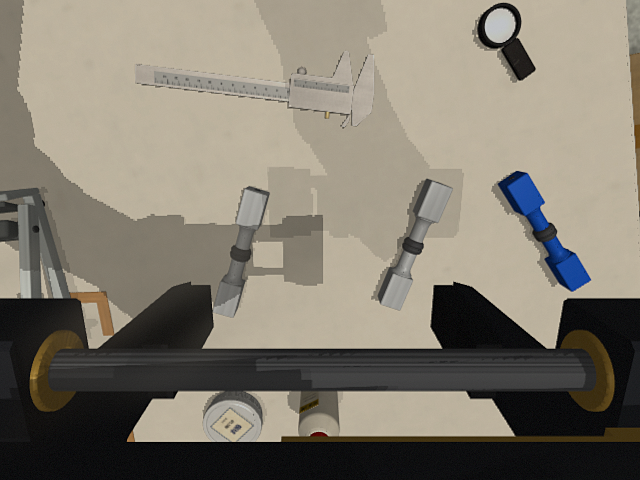

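```bash
python3 - <<'E'
from h import *
for p in [(240,254),(413,246)]: print(onz('wrist',p,.013).round(4))
for a,b in [((256,188),(228,316)),((438,181),(391,308))]:
    A=onz('wrist',a,.015);B=onz('wrist',b,.015); print((A+B)/2,np.linalg.norm(A-B),np.degrees(np.arctan2(*(B-A)[[1,0]])))
    print('top',proj('top',(A+B)/2))
E
```

```text
[0.4954 0.0521 0.013 ]
[0.4869 0.2215 0.013 ]
[0.4955857  0.05382065 0.015     ] 0.13523082510195397 -14.567984282477871
top [258.42941552 241.64774368]
[0.48759917 0.2215595  0.015     ] 0.13395147504998114 -16.271574874476347
top [185.15996714 243.09115134]
```

```bash
python3 - <<'E'
from h import *
plan([.4945,.0515,.18],[np.pi,0,np.radians(73)])
E
```

```text
turn [-1.000e-02 -6.000e-02  1.715e+01] | shift after turn [-1.257  1.377  2.457] | shift before turn [-1.61   0.946  2.456]
```

Request:
{"api": "play_rows", "payload": {"series": [0, 0, 8.5, 0, 0, 0, 88, 0, 0, 8.5, 0, 0, 0, 88, 0, 0, 0, -0.31, 0.34, 0.61, 88, 0, 0, 0, -0.31, 0.34, 0.61, 88, 0, 0, 0, -0.31, 0.34, 0.61, 88, 0, 0, 0, -0.32, 0.35, 0.62, 88, 0, 0, 0, 0, 0, 0, 88, 0, 0, 0, 0, 0, 0, 88]}}

```text
time_s: 3.25
tcp_pos: [0.4944, 0.0519, 0.1801]
eef_rot: [-3.14, -0.0, 1.276]
ft_force: [-0.7, 0.5, 0.4]
opening: 0.0879
```

```bash
python3 - <<'E'
from h import *
st()
a,_=eyes.grab_frame('wrist'); save(a,'w2')
for r in eyes.outline_of('bar_1_mid','wrist'):
    m=r['mask']; print(round(r['conf'],2),r['bbox'],a[m].mean(0).round(),barfit('wrist',m,0.018))
for r in eyes.spot_point('bar_1_mid','wrist'): print(round(r['conf'],2),r['xy'],onz('wrist',r['xy'],.013).round(4))
E
```

```text
t 3.25 tcp [0.4944 0.0519 0.1801] rpy [-3.1401e+00 -4.0000e-04  1.2756e+00] F [-0.7  0.5  0.4] op 0.0879 q [-0.09  0.73 -0.17  2.05  0.32  0.38  0.76]
0.77 [301.4, 138.9, 35.1, 199.5] [125. 124. 120.] (array([0.49709445, 0.04912269]), np.float32(-17.538515), [0.02258915640413761, 0.13244391977787018])
0.96 [318.6, 243.3] [0.4974 0.0498 0.013 ]
```

View pics/w2.png

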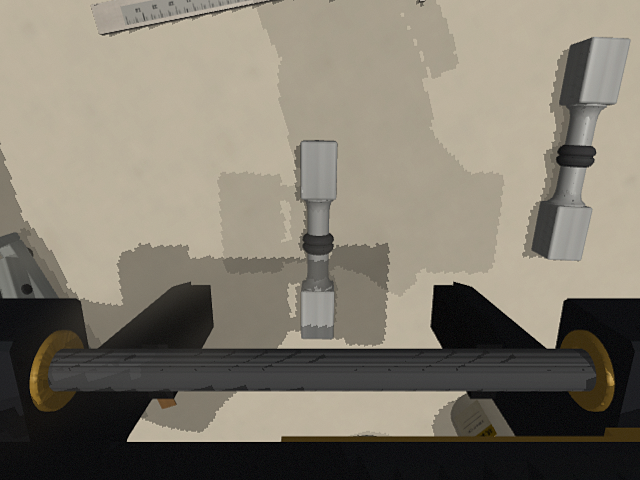

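Request:
{"api": "play_rows", "payload": {"series": [0, 0, 0, 0, 0.07, 0.4, 60, 0, 0, 0, 0, 0, 0.5, 60, 0, 0, 0, 0, 0, 0.5, 60, 0, 0, 0, 0, 0, 0.5, 60, 0, 0, 0, 0, 0, 0.36, 60, 0, 0, 0, 0, 0, 0, 0, 0, 0, 0, 0, 0, 0, 0, 0, 0, 0, 0, 0, 0, 0, 0, 0, 0, 0, 0, 0, 0, 0, 0, 0, 0, 0, 0, 0, 0, 0, 0, 0, 0, 0, 0, 0, 0, 0, 0, 0, 0, 0], "grip_force": 5}}

```text
time_s: 4.6
tcp_pos: [0.4985, 0.049, 0.0679]
eef_rot: [3.141, -0.0, 1.273]
ft_force: [0.5, -0.3, 7.7]
opening: 0.0202
```

Request:
{"api": "play_rows", "payload": {"series": [0, 0, 0, 0, 0, -0.2, 0, 0, 0, 0, 0, 0, -0.2, 0, 0, 0, 0, 0, 0, -0.2, 0, 0, 0, 0, 0, 0, -0.2, 0, 0, 0, 0, 0, 0, 0, 0, 0, 0, 0, 0, 0, 0, 0, 0, 0, 0, 0, 0, 0, 0, 0, 0, 0, 0, 0, 0, 0]}}

```text
time_s: 5.4
tcp_pos: [0.4978, 0.0493, 0.1069]
eef_rot: [-3.141, 0.0, 1.274]
ft_force: [-1.0, 1.0, 0.0]
opening: 0.0202
```

```bash
python3 - <<'E'
from h import *
st()
a,d=eyes.grab_frame('wrist'); save(a,'w3')
b,_=eyes.grab_frame('scene'); 
u,v=proj('scene',monitor.observe()['tcp_pos']-[0,0,.05]).astype(int)
c=cv2.resize(b[v-60:v+60,u-60:u+60],(480,480),interpolation=cv2.INTER_CUBIC)
save(np.hstack([cv2.resize(a[:,150:490],(340,480)),c]),'w3')
E
```

```text
t 5.4 tcp [0.4978 0.0493 0.1069] rpy [-3.1405e+00  4.0000e-04  1.2739e+00] F [-1.  1.  0.] op 0.0202 q [-0.13  0.87 -0.1   2.07  0.36  0.21  0.73]
```

View pics/w3.png

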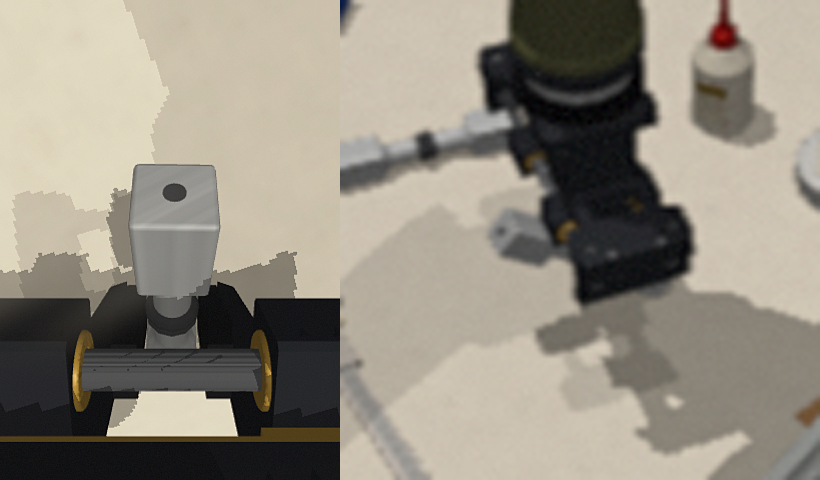

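Request:
{"api": "play_rows", "payload": {"series": [0, 0, 0, 0, 0, 0.2, 0, 0, 0, 0, 0, 0, 0.2, 0, 0, 0, 0, 0, 0, 0.2, 0, 0, 0, 0, 0, 0, 0.18, 0, 0, 0, 0, 0, 0, 0, 0, 0, 0, 0, 0, 0, 0, 40, 0, 0, 0, 0, 0, 0, 40, 0, 0, 0, 0, 0, 0, 40, 0, 0, 0, 0, 0.18, 0, 40, 0, 0, 0, 0, 0.18, 0, 40, 0, 0, 0, 0, 0, 0, 40]}}

```text
time_s: 6.6
tcp_pos: [0.5177, 0.0432, 0.0685]
eef_rot: [3.138, -0.001, 1.272]
ft_force: [-0.1, -1.3, 0.3]
opening: 0.04
```

Request:
{"api": "play_rows", "payload": {"series": [0, 0, 0, 0, 0, 0, 0, 0, 0, 0, 0, 0, 0, 0, 0, 0, 0, 0, 0, 0, 0, 0, 0, 0, 0, 0, 0, 0, 0, 0, 0, 0, 0, 0, 0, 0, 0, 0, 0, 0, 0, 0, 0, 0, 0, 0, 0, -0.3, 0, 0, 0, 0, 0, 0, -0.5, 0, 0, 0, 0, 0, 0, -0.5, 0, 0, 0, 0, 0, 0, -0.5, 0, 0, 0, 0, 0, 0, -0.5, 0, 0, 0, 0, 0, 0, -0.5, 0, 0, 0, 0, 0, 0, -0.5, 0, 0, 0, 0, 0, 0, -0.5, 0, 0, 0, 0, 0, 0, 0, 0], "grip_force": 40}}

```text
time_s: 8.1
tcp_pos: [0.5167, 0.0442, 0.2606]
eef_rot: [3.137, -0.003, 1.273]
ft_force: [1.3, 0.5, -2.9]
opening: 0.0127
```

```bash
python3 - <<'E'
from h import *
st()
b,_=eyes.grab_frame('scene'); 
u,v=proj('scene',monitor.observe()['tcp_pos']-[0,0,.05]).astype(int)
c=cv2.resize(b[v-60:v+60,u-60:u+60],(360,360),interpolation=cv2.INTER_CUBIC)
a,_=eyes.grab_frame('top')
d=cv2.resize(a[120:290,310:450],(420,510),interpolation=cv2.INTER_CUBIC)
o=np.zeros((510,780,3),np.uint8); o[:360,:360]=c; o[:,360:]=d; save(o,'s4')
E
```

```text
t 8.1 tcp [0.5167 0.0442 0.2606] rpy [ 3.1367e+00 -2.6000e-03  1.2733e+00] F [ 1.3  0.5 -2.9] op 0.0127 q [-0.01  0.62 -0.27  1.93  0.27  0.62  0.83]
```

View pics/s4.png

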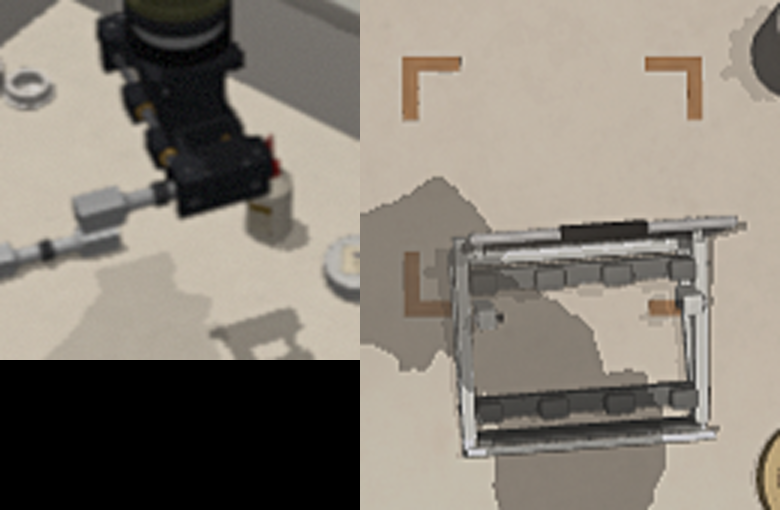

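```bash
python3 - <<'E'
from h import *
A=onz('top',(310+(467-360)/3,120+455/3),.044);B=onz('top',(310+(716-360)/3,120+436/3),.044)
print(A,B,np.linalg.norm(A-B)); d=(A-B)/np.linalg.norm(A-B); yaw=np.arctan2(-d[0],d[1]); print('yaw',np.degrees(yaw))
print('center',(A+B)/2+.078*np.array([np.cos(yaw),np.sin(yaw),0]))
M={}
# marks outer corners in source px from first measurement
for q in [(323.5,138.5),(424,138.5)]: print(onz('top',q,0))
for q in [(403,316),(403,57),(702,57)]: print('m',onz('top',(310+(q[0]-360)/3,120+q[1]/3),0))
plan([.40,-.20,.34],[np.pi,0,-np.pi/2])
E
```

```text
[ 0.43117821 -0.1461653   0.044     ] [ 0.4504893  -0.33305596  0.044     ] 0.1878857008502064
yaw 5.899339789439711
center [ 0.51842067 -0.2315937   0.044     ]
[ 0.74497564 -0.09040931  0.        ]
[ 0.75227361 -0.32820664  0.        ]
m [ 0.53918806 -0.09743996  0.        ]
m [ 0.74383804 -0.09240508  0.        ]
m [ 0.75107187 -0.32822158  0.        ]
turn [1.0000e-02 1.0000e-02 1.6297e+02] | shift after turn [ 4.875  2.303 -1.644] | shift before turn [-5.336 -0.774 -1.643]
```

Request:
{"api": "play_rows", "payload": {"series": [0, 0, 8.58, 0, 0, -0.16, 0, 0, 0, 8.58, 0, 0, -0.16, 0, 0, 0, 8.58, 0, 0, -0.16, 0, 0, 0, 8.58, 0, 0, -0.16, 0, 0, 0, 8.58, 0, 0, -0.16, 0, 0, 0, 8.58, 0, 0, -0.16, 0, 0, 0, 8.58, 0, 0, -0.16, 0, 0, 0, 8.58, 0, 0, -0.16, 0, 0, 0, 8.58, 0, 0, -0.16, 0, 0, 0, 8.58, 0, 0, -0.16, 0, 0, 0, 8.58, 0, 0, 0, 0, 0, 0, 8.58, 0, 0, 0, 0, 0, 0, 8.58, 0, 0, 0, 0, 0, 0, 8.58, 0, 0, 0, 0, 0, 0, 8.58, 0, 0, 0, 0, 0, 0, 8.58, 0, 0, 0, 0, 0, 0, 8.58, 0, 0, 0, 0, 0, 0, 8.58, 0, 0, 0, 0, 0, 0, 8.58, 0, 0, 0, 0]}}

```text
time_s: 10.1
tcp_pos: [0.5145, 0.044, 0.3363]
eef_rot: [3.138, -0.002, -1.578]
ft_force: [0.1, 0.1, -3.2]
opening: 0.013
```

Request:
{"api": "play_rows", "payload": {"series": [0, 0, 0, 0.52, 0.09, 0, 0, 0, 0, 0, 0.52, 0.09, 0, 0, 0, 0, 0, 0.52, 0.09, 0, 0, 0, 0, 0, 0.52, 0.09, 0, 0, 0, 0, 0, 0.53, 0.09, 0, 0, 0, 0, 0, 0.53, 0.09, 0, 0, 0, 0, 0, 0.53, 0.09, 0, 0, 0, 0, 0, 0.53, 0.09, 0, 0, 0, 0, 0, 0.53, 0.09, 0, 0, 0, 0, 0, 0.53, 0.09, 0, 0, 0, 0, 0, 0, 0, 0, 0, 0, 0, 0, 0, 0, 0, 0]}}

```text
time_s: 11.3
tcp_pos: [0.4695, -0.2189, 0.3367]
eef_rot: [3.138, 0.001, -1.573]
ft_force: [0.0, 1.2, -2.3]
opening: 0.0128
```

```bash
python3 - <<'E'
from h import *
st()
a,d=eyes.grab_frame('wrist'); save(a,'w5'); np.save('w5d.npy',d)
for l in ['slot_0','rack','rack_front','keeper_bar','keeper_hinge','bar_1_mid']:
    for r in eyes.spot_point(l,'wrist'):
        u,v=np.array(r['xy']).astype(int); c,f=cam('wrist'); z=d[v,u]; o,dr=ray('wrist',r['xy']); print(l,round(r['conf'],2),np.round(r['xy']),(o+dr*z).round(4))
E
```

```text
t 11.3 tcp [ 0.4695 -0.2189  0.3367] rpy [ 3.1383e+00  7.0000e-04 -1.5730e+00] F [ 0.   1.2 -2.3] op 0.0128 q [ 0.01  0.56  0.54  1.86 -0.38  0.83 -0.82]
rack_front 0.69 [343. 228.] [ 0.4458 -0.2378  0.046 ]
keeper_bar 0.64 [331.  43.] [ 0.5837 -0.2223  0.182 ]
keeper_hinge 0.93 [328.  57.] [ 0.5888 -0.2221  0.1063]
bar_1_mid 0.71 [322. 260.] [ 0.4942 -0.2182  0.2903]
```

View pics/w5.png

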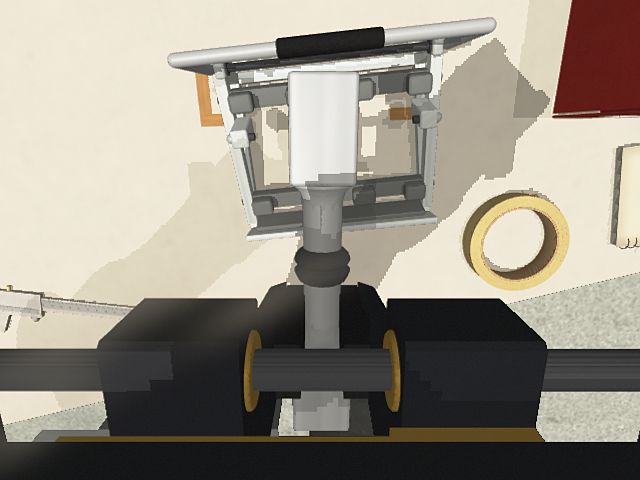

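```bash
python3 - <<'E'
from h import *
A=onz('wrist',(249,241),.044);B=onz('wrist',(434,220),.044)
def yw(A,B): d=A-B; return np.arctan2(-d[0],d[1])
print(A,B,np.linalg.norm(A-B),np.degrees(yw(A,B)));y=yw(A,B);print((A+B)/2+.078*np.array([np.cos(y),np.sin(y),0]))
A=onz('wrist',(172,62),.176);B=onz('wrist',(494,24),.176);print(A,B,np.linalg.norm(A-B),np.degrees(yw(A,B)));
# posts
for q in [(242,100),(420,83),(263,205),(411,187)]: print(q,onz('wrist',q,.07 if q[1]<150 else .04))
E
```

```text
[ 0.43248032 -0.14634078  0.044     ] [ 0.45365062 -0.32685964  0.044     ] 0.1817559883995681 6.6887953721624855
[ 0.52053456 -0.22751504  0.044     ]
[ 0.57489405 -0.13282998  0.176     ] [ 0.59437758 -0.31368786  0.176     ] 0.18190432205968618 6.148669727194746
(242, 100) [ 0.56194216 -0.15136554  0.07      ]
(420, 83) [ 0.57521719 -0.2991256   0.07      ]
(263, 205) [ 0.46764514 -0.16092505  0.04      ]
(411, 187) [ 0.48513862 -0.30354465  0.04      ]
```

```bash
cat >> h.py <<'E'
def RK(c,yaw): # rack rotation, origin
    return R.from_euler('z',yaw), np.array([c[0],c[1],0.])
def slotpose(c,yaw,ys,g,heavy_y,up=0.,dz=.0575,along=0.):
    """TCP pose: heavy_y=+1 heavy end at tool +y, g=grip offset from bar centre towards heavy end"""
    Rr,o=RK(c,yaw); s=np.array([np.cos(np.radians(20)),0,np.sin(np.radians(20))]); n=np.array([-s[2],0,s[0]])
    y=-s*heavy_y; z=-n; x=np.cross(y,z); Rt=Rr*R.from_matrix(np.stack([x,y,z],1))
    p=o+Rr.apply(np.array([0,ys,.056])-s*(g-along)+n*(dz+up)); return p,Rt.as_euler('xyz')
E
python3 - <<'E'
from h import *
p,e=slotpose((.5195,-.2295),np.radians(5.8),-.05,.021,1,up=.06)
print(p,e); plan(p,e)
E
```

```text
[ 0.46493866 -0.28529942  0.15923146] [-2.7925268   0.         -1.46956723]
turn [20.   -0.98 -5.71] | shift after turn [1.324 1.454 3.277] | shift before turn [1.343 0.11  3.576]
```

Request:
{"api": "play_rows", "payload": {"series": [6.67, -0.33, -1.9, 0, 0, 0, 0, 6.67, -0.33, -1.9, 0, 0, 0, 0, 6.66, -0.32, -1.91, 0, 0, 0, 0, 0, 0, 0, 0.22, 0.24, 0.54, 0, 0, 0, 0, 0.22, 0.24, 0.54, 0, 0, 0, 0, 0.22, 0.24, 0.54, 0, 0, 0, 0, 0.22, 0.24, 0.54, 0, 0, 0, 0, 0.22, 0.25, 0.56, 0, 0, 0, 0, 0.22, 0.25, 0.56, 0, 0, 0, 0, 0, 0, 0, 0, 0, 0, 0, 0, 0, 0, 0]}}

```text
time_s: 12.75
tcp_pos: [0.4697, -0.292, 0.1666]
eef_rot: [-2.804, 0.01, -1.468]
ft_force: [-0.2, 0.7, -1.8]
opening: 0.0126
```

```bash
python3 - <<'E'
from h import *
st()
p,e=slotpose((.5195,-.2295),np.radians(5.8),-.05,.021,1,up=.06); plan(p,e)
a,d=eyes.grab_frame('wrist'); 
# overlay predicted saddles' inner walls
Rr,o=RK((.5195,-.2295),np.radians(5.8)); s=np.array([.9397,0,.342]);n=np.array([-.342,0,.9397])
a=a.copy()
for sg in (-1,1):
  for w in (-.014,.014):
    P=[proj('wrist',o+Rr.apply(np.array([0,-.05+w,.056])+s*(sg*t)+n*(-.011+.014))) for t in (.042,.058)]
    cv2.line(a,tuple(map(int,P[0])),tuple(map(int,P[1])),(255,0,0),2); print(P)
for yy in (-.094,.094): cv2.circle(a,tuple(map(int,proj('wrist',o+Rr.apply([-.078,yy,.044])))),4,(0,255,0),1)
save(a,'w6')
E
```

```text
t 12.75 tcp [ 0.4697 -0.292   0.1666] rpy [-2.8039  0.0101 -1.4681] F [-0.2  0.7 -1.8] op 0.0126 q [ 0.73  0.79 -0.26  2.09 -1.    0.04  0.1 ]
turn [ 0.65  0.57 -0.12] | shift after turn [-0.142  0.127  0.11 ] | shift before turn [-0.141  0.127  0.113]
[array([337.7882206 , 305.21428985]), array([337.50605502, 331.04837881])]
[array([287.51428459, 305.04858238]), array([288.20947779, 330.85413783])]
[array([339.47468126, 150.80787894]), array([339.8413928 , 117.23305953])]
[array([283.35992784, 150.83895405]), array([282.45674625, 117.31287398])]
```

View pics/w6.png

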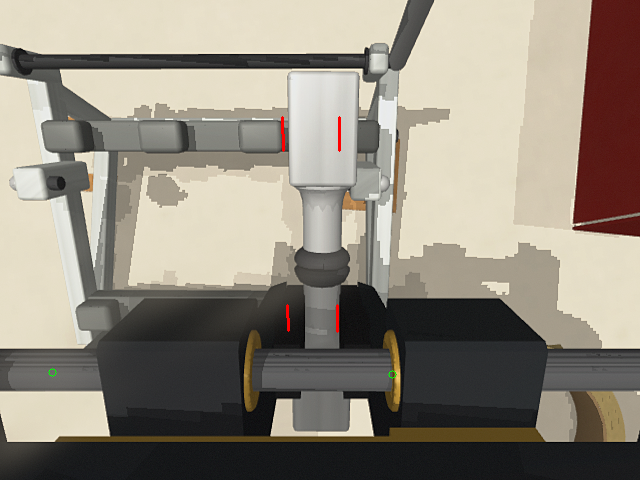

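```bash
cat >> h.py <<'E'
def slottilt(c,yaw,ys,g,heavy_y,phi,up=0.,dz=.0575,along=0.,sh=0.):
    Rr,o=RK(c,yaw); s=np.array([np.cos(np.radians(20)),0,np.sin(np.radians(20))]); f=np.radians(phi)
    z=np.array([np.sin(f),0,-np.cos(f)]); y=-heavy_y*np.array([np.cos(f),0,np.sin(f)]); x=np.cross(y,z)
    Rt=Rr*R.from_matrix(np.stack([x,y,z],1))
    p=o+Rr.apply(np.array([sh,ys,.056])-s*(g-along)-z*dz+[0,0,up]); return p,Rt.as_euler('xyz')
C=((.5195,-.2295),np.radians(5.8))
E
python3 - <<'E'
from h import *
p,e=slottilt(*C,-.05,.021,1,10,up=.06);print(p,e); plan(p,e)
E
```

```text
[ 0.49498664 -0.28224726  0.16544402] [-2.96705973  0.         -1.46956723]
turn [-9.4   0.58  0.02] | shift after turn [-0.13  -0.499  0.128] | shift before turn [-0.128 -0.471  0.209]
```

Request:
{"api": "play_rows", "payload": {"series": [-4.7, 0.29, 0, 0, 0, 0, 0, -4.7, 0.29, 0, 0, 0, 0, 0, 0, 0, 0, -0.07, -0.25, 0.06, 0, 0, 0, 0, -0.06, -0.25, 0.06, 0, 0, 0, 0, 0, 0, 0, 0, 0, 0, 0, 0, 0, 0, 0]}}

```text
time_s: 13.4
tcp_pos: [0.4946, -0.2816, 0.165]
eef_rot: [-2.953, 0.003, -1.467]
ft_force: [-0.6, 0.4, -1.7]
opening: 0.0131
```

```bash
python3 - <<'E'
from h import *
st()
p,e=slottilt(*C,-.05,.021,1,10,up=.03); plan(p,e)
E
```

```text
t 13.4 tcp [ 0.4946 -0.2816  0.165 ] rpy [-2.9528e+00  2.6000e-03 -1.4671e+00] F [-0.6  0.4 -1.7] op 0.0131 q [ 0.35  0.81  0.23  1.98 -0.93  0.34 -0.09]
turn [-0.82  0.17  0.11] | shift after turn [0.013 0.096 0.582] | shift before turn [0.014 0.104 0.581]
```

Request:
{"api": "play_rows", "payload": {"series": [0, 0, 0, 0, 0.03, 0.19, 0, 0, 0, 0, 0, 0.03, 0.19, 0, 0, 0, 0, 0.01, 0.04, 0.2, 0, 0, 0, 0, 0, 0, 0, 0, 0, 0, 0, 0, 0, 0, 0]}}

```text
time_s: 13.9
tcp_pos: [0.494, -0.2837, 0.1349]
eef_rot: [-2.954, 0.003, -1.471]
ft_force: [-0.4, 0.2, -2.8]
opening: 0.0129
```

```bash
python3 - <<'E'
from h import *
st()
p,e=slottilt(*C,-.05,.021,1,10,up=.0); plan(p,e)
a,d=eyes.grab_frame('wrist'); a=a.copy()
Rr,o=RK(*C); s=np.array([.9397,0,.342]);n=np.array([-.342,0,.9397])
for w in (-.014,.014):
    P=[proj('wrist',o+Rr.apply(np.array([0,-.05+w,.056])+s*t+n*.003)) for t in (.042,.058)]
    cv2.line(a,tuple(map(int,P[0])),tuple(map(int,P[1])),(255,0,0),1)
save(a[:380],'w7')
E
```

```text
t 13.9 tcp [ 0.494  -0.2837  0.1349] rpy [-2.9543  0.003  -1.4706] F [-0.4  0.2 -2.8] op 0.0129 q [ 0.41  0.86  0.13  1.98 -0.94  0.26 -0.07]
turn [-0.73  0.16 -0.09] | shift after turn [-0.026  0.081  0.584] | shift before turn [-0.024  0.088  0.583]
```

View pics/w7.png

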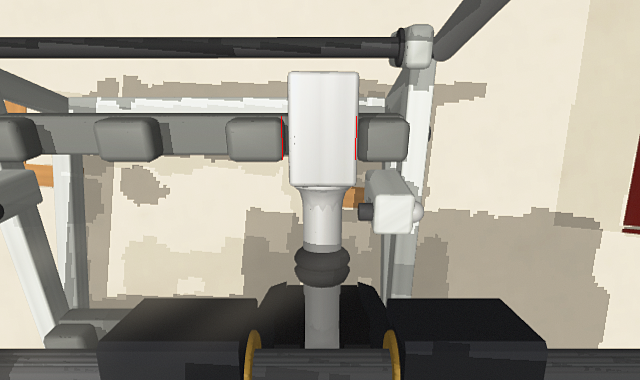

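Request:
{"api": "play_rows", "payload": {"series": [0, 0, 0, 0, 0, 0, 0, 0, 0, 0, 0, 0, 0, 0, 0, 0, 0, 0, 0.01, 0.1, 0, 0, 0, 0, 0, 0.02, 0.1, 0, 0, 0, 0, 0, 0.02, 0.1, 0, 0, 0, 0, 0, 0.01, 0.1, 0, 0, 0, 0, 0, 0, 0, 0], "grip_force": 10}}

```text
time_s: 14.65
tcp_pos: [0.4953, -0.2829, 0.1133]
eef_rot: [-2.955, 0.004, -1.469]
ft_force: [-0.5, 0.6, -1.5]
opening: 0.0138
```

Request:
{"api": "play_rows", "payload": {"series": [0, 0, 0, 0, 0.01, 0.06, 0, 0, 0, 0, 0, 0.01, 0.06, 0, 0, 0, 0, 0, 0, 0.04, 0, 0, 0, 0, 0, 0, 0, 0]}}

```text
time_s: 15.05
tcp_pos: [0.4962, -0.283, 0.1062]
eef_rot: [-2.954, 0.003, -1.469]
ft_force: [-0.1, -0.3, -2.6]
opening: 0.0132
```

```bash
python3 - <<'E'
from h import *
st()
p,e=slottilt(*C,-.05,.021,1,10,up=.0); plan(p,e)
a,d=eyes.grab_frame('wrist'); save(a[:380],'w8')
E
```

```text
t 15.05 tcp [ 0.4962 -0.283   0.1062] rpy [-2.9540e+00  2.7000e-03 -1.4691e+00] F [-0.1 -0.3 -2.6] op 0.0132 q [ 0.46  0.9   0.05  1.98 -0.95  0.18 -0.05]
turn [-0.75  0.16 -0.  ] | shift after turn [-0.018  0.025  0.01 ] | shift before turn [-0.018  0.025  0.01 ]
```

View pics/w8.png

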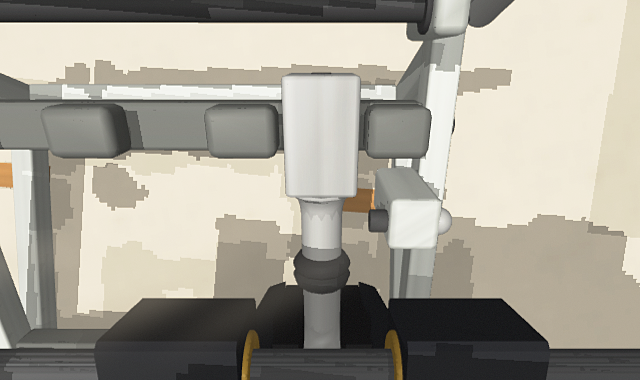

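Request:
{"api": "play_rows", "payload": {"series": [0, 0, 0, 0, 0.02, 0.04, 0, 0, 0, 0, 0, 0, 0, 0, 0, 0, 0, 0, 0, 0, 26, 0, 0, 0, 0, 0, 0, 26, 0, 0, 0, 0, 0, 0, 26, 0, 0, 0, 0, 0, 0, 26, 0, 0, 0, 0, 0, -0.3, 26, 0, 0, 0, 0, 0, -0.5, 26, 0, 0, 0, 0, 0, -0.5, 26, 0, 0, 0, 0, 0, -0.5, 26, 0, 0, 0, 0, 0, -0.5, 26, 0, 0, 0, 0, 0, -0.5, 26, 0, 0, 0, 0, 0, -0.5, 26, 0, 0, 0, 0, 0, 0, 26]}}

```text
time_s: 16.5
tcp_pos: [0.4653, -0.2878, 0.2687]
eef_rot: [-2.951, -0.001, -1.47]
ft_force: [0.9, -0.4, -0.1]
opening: 0.0261
```

```bash
cat >> h.py <<'E'
def cloud(n,d):
    c,f=cam(n); v,u=np.mgrid[0:480,0:640]; P=np.stack([(u-c['cx'])/f*d,(v-c['cy'])/f*d,d],-1)
    return P@rot(c['attitude']).T+np.array(c['origin'])
E
python3 - <<'E'
from h import *
st()
a,d=eyes.grab_frame('wrist'); save(a,'w9'); np.save('w9d.npy',d)
for r in eyes.spot_point('bar_1_mid','wrist'):
    u,v=np.array(r['xy']).astype(int); o,dr=ray('wrist',r['xy']); P=o+dr*d[v,u]; Rr,oo=RK(*C); print(round(r['conf'],2),np.round(r['xy']),P.round(4),Rr.inv().apply(P-oo).round(4))
for r in eyes.outline_of('bar_1_mid','wrist'):
    m=r['mask']&(d>0); Q=Rr.inv().apply(cloud('wrist',d)[m]-oo); print(r['conf'],m.sum(),np.percentile(Q,[2,50,98],axis=0).round(4))
    A=np.c_[Q[:,0],Q[:,1],np.ones(len(Q))]; print(np.polyfit(Q[:,0],Q[:,2],1),np.polyfit(Q[:,0],Q[:,1],1))
E
```

```text
t 16.5 tcp [ 0.4653 -0.2878  0.2687] rpy [-2.9508e+00 -1.0000e-03 -1.4701e+00] F [ 0.9 -0.4 -0.1] op 0.0261 q [ 0.27  0.63  0.41  1.97 -0.74  0.55 -0.24]
0.96 [320. 196.] [ 0.5236 -0.2786  0.0639] [-0.0008 -0.0492  0.0639]
0.81 4415 [[-0.0632 -0.0577  0.0422]
 [ 0.0054 -0.0475  0.0624]
 [ 0.0562 -0.0373  0.0848]]
[0.35990187 0.06294891] [-0.00072812 -0.04750992]
0.52 13118 [[ 0.0578 -0.0859 -0.0019]
 [ 0.0629  0.0047  0.1748]
 [ 0.0934  0.0902  0.1782]]
[-3.12774093  0.35429129] [ 0.78742626 -0.0446397 ]
0.51 683 [[ 0.0184 -0.106  -0.0047]
 [ 0.0414 -0.0614 -0.0027]
 [ 0.1706  0.1328 -0.0002]]
[-0.01766667 -0.00088649] [ 0.16830395 -0.01130389]
```

View pics/w9.png

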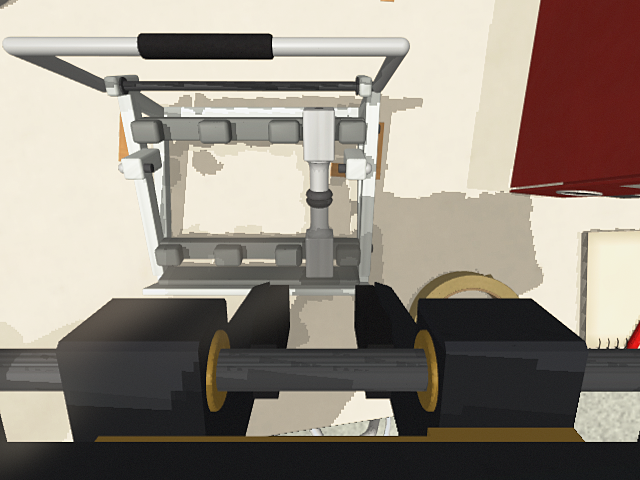

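```bash
python3 - <<'E'
from h import *
eyes.grab_frame('top')
for r in eyes.outline_of('bar_1_mid','top'): print(round(r['conf'],2),barfit('top',r['mask'],.015))
plan([.465,.225,.25],[np.pi,0,np.radians(71)])
E
```

```text
0.88 (array([ 0.53028095, -0.28922144]), np.float32(3.4736626), [0.030091188848018646, 0.13477464020252228])
0.83 (array([0.47490498, 0.34379277]), np.float32(35.86014), [0.02513834275305271, 0.13149935007095337])
turn [  -3.51  -14.33 -154.58] | shift after turn [ 9.665 -3.323  0.298] | shift before turn [-10.165  -0.966   0.529]
```

Request:
{"api": "play_rows", "payload": {"series": [-5.45, 0, 0, 0, 0, 0, 26, -5.45, 0, 0, 0, 0, 0, 26, 0, 0, -8.58, 0, 0, 0, 26, 0, 0, -8.58, 0, 0, 0, 26, 0, 0, -8.58, 0, 0, 0, 26, 0, 0, -8.58, 0, 0, 0, 26, 0, 0, -8.58, 0, 0, 0, 26, 0, 0, -8.58, 0, 0, 0, 26, 0, 0, -8.58, 0, 0, 0, 26, 0, 0, -8.58, 0, 0, 0, 26, 0, 0, -8.58, 0, 0, 0, 26, 0, 0, -8.58, 0, 0, 0, 26, 0, 0, -8.58, 0, 0, 0, 26, 0, 0, -8.58, 0, 0, 0, 26, 0, 0, -8.58, 0, 0, 0, 26, 0, 0, -8.58, 0, 0, 0, 26, 0, 0, -8.58, 0, 0, 0, 26, 0, 0, -8.58, 0, 0, 0, 26, 0, 0, -8.58, 0, 0, 0, 26, 0, 0, -8.58, 0, 0, 0, 26]}}

```text
time_s: 18.75
tcp_pos: [0.4647, -0.2863, 0.265]
eef_rot: [-3.136, -0.002, 1.233]
ft_force: [0.3, -0.3, 1.1]
opening: 0.0259
```

```bash
python3 - <<'E'
from h import *
st()
plan([.475,.22,.22],[np.pi,0,np.radians(71)])
E
```

```text
t 18.75 tcp [ 0.4647 -0.2863  0.265 ] rpy [-3.1360e+00 -2.5000e-03  1.2326e+00] F [ 0.3 -0.3  1.1] op 0.0259 q [ 0.6   0.64 -0.21  1.84  0.2   0.69  1.5 ]
turn [-0.32 -0.14 -0.38] | shift after turn [ 9.642 -3.102  0.899] | shift before turn [ 9.619 -3.16   0.941]
```

Request:
{"api": "play_rows", "payload": {"series": [0, 0, 0, 0.74, -0.24, 0, 60, 0, 0, 0, 0.74, -0.24, 0, 60, 0, 0, 0, 0.74, -0.24, 0, 60, 0, 0, 0, 0.74, -0.24, 0, 60, 0, 0, 0, 0.74, -0.24, 0, 60, 0, 0, 0, 0.74, -0.24, 0, 60, 0, 0, 0, 0.74, -0.24, 0, 60, 0, 0, 0, 0.74, -0.24, 0, 60, 0, 0, 0, 0.74, -0.24, 0.1, 60, 0, 0, 0, 0.74, -0.24, 0.2, 60, 0, 0, 0, 0.74, -0.24, 0.2, 60, 0, 0, 0, 0.74, -0.24, 0.2, 60, 0, 0, 0, 0.74, -0.24, 0.2, 60, 0, 0, 0, 0, 0, 0, 60, 0, 0, 0, 0, 0, 0, 60]}}

```text
time_s: 20.25
tcp_pos: [0.4796, 0.2197, 0.2211]
eef_rot: [-3.136, 0.0, 1.229]
ft_force: [0.3, -0.8, -0.2]
opening: 0.0594
```

```bash
python3 - <<'E'
from h import *
st()
a,d=eyes.grab_frame('wrist'); save(a,'w10')
for r in eyes.outline_of('bar_1_mid','wrist'):
    m=r['mask']; print(round(r['conf'],2),r['bbox'],a[m].mean(0).round(),barfit('wrist',m,0.018))
for r in eyes.spot_point('bar_1_mid','wrist'): print(round(r['conf'],2),np.round(r['xy']),onz('wrist',r['xy'],.013).round(4))
E
```

```text
t 20.25 tcp [0.4796 0.2197 0.2211] rpy [-3.1357e+00  1.0000e-04  1.2286e+00] F [ 0.3 -0.8 -0.2] op 0.0594 q [-0.46  0.68 -0.09  1.94  0.1   0.53  0.61]
0.61 [400.1, 98.5, 165.6, 130.9] [ 33.  70. 139.] (array([0.47703397, 0.34244949]), np.float32(36.097538), [0.026262525469064713, 0.13511592149734497])
0.86 [482. 164.] [0.4769 0.342  0.013 ]
```

View pics/w10.png

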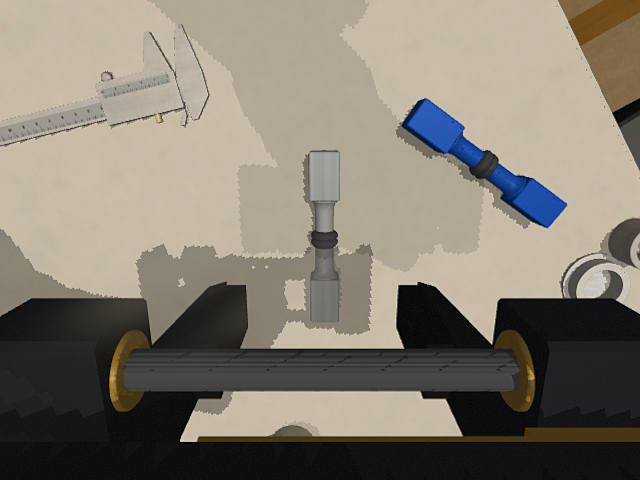

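```bash
python3 - <<'E'
from h import *
P=onz('wrist',(324,240),.013); print(P); s=monitor.observe(); plan([P[0],P[1],.068],s['eef_rot'])
E
```

```text
[0.49116707 0.21490885 0.013     ]
turn [0. 0. 0.] | shift after turn [0.031 0.229 3.08 ] | shift before turn [0.031 0.229 3.08 ]
```

Request:
{"api": "play_rows", "payload": {"series": [0, 0, 0, 0.03, 0.23, 0.5, 60, 0, 0, 0, 0, 0, 0.6, 60, 0, 0, 0, 0, 0, 0.6, 60, 0, 0, 0, 0, 0, 0.6, 60, 0, 0, 0, 0, 0, 0.5, 60, 0, 0, 0, 0, 0, 0.28, 60, 0, 0, 0, 0, 0, 0, 0, 0, 0, 0, 0, 0, 0, 0, 0, 0, 0, 0, 0, 0, 0, 0, 0, 0, 0, 0, 0, 0, 0, 0, 0, 0, 0, 0, 0, 0, 0, 0, 0, 0, 0, 0, 0, 0, 0, 0, 0, 0, 0], "grip_force": 5}}

```text
time_s: 21.7
tcp_pos: [0.4916, 0.2171, 0.0689]
eef_rot: [-3.139, -0.002, 1.226]
ft_force: [-0.7, -0.5, 6.1]
opening: 0.0205
```

Request:
{"api": "play_rows", "payload": {"series": [0, 0, 0, 0, 0, -0.2, 0, 0, 0, 0, 0, 0, -0.2, 0, 0, 0, 0, 0, 0, -0.2, 0, 0, 0, 0, 0, 0, -0.2, 0, 0, 0, 0, 0, 0, 0, 0, 0, 0, 0, 0, 0, 0, 0, 0, 0, 0, 0, 0, 0, 0, 0, 0, 0, 0, 0, 0, 0]}}

```text
time_s: 22.5
tcp_pos: [0.4917, 0.2167, 0.1081]
eef_rot: [-3.138, -0.002, 1.226]
ft_force: [2.4, 0.3, -0.3]
opening: 0.0199
```

```bash
python3 - <<'E'
from h import *
st()
a,d=eyes.grab_frame('wrist'); save(a,'w11')
s=monitor.observe(); R0=R.from_euler('xyz',s['eef_rot'])
Q=R0.inv().apply((cloud('wrist',d)-s['tcp_pos']).reshape(-1,3)).reshape(480,640,3)
for v in range(80,340,12): print(v,d[v,323].round(3),Q[v,323].round(4))
E
```

```text
t 22.5 tcp [0.4917 0.2167 0.1081] rpy [-3.1383e+00 -1.5000e-03  1.2261e+00] F [ 2.4  0.3 -0.3] op 0.0199 q [-0.47  0.89 -0.05  1.96  0.14  0.29  0.6 ]
80 0.179 [ 0.0005 -0.0906  0.1093]
92 0.178 [ 0.0005 -0.0853  0.1071]
104 0.18 [ 0.0005 -0.0802  0.1077]
116 0.182 [ 0.0005 -0.075   0.1083]
128 0.183 [ 0.0005 -0.0697  0.1078]
140 0.184 [ 0.0005 -0.0644  0.1072]
152 0.186 [ 0.0005 -0.0589  0.1085]
164 0.167 [ 0.0004 -0.055   0.0875]
176 0.164 [ 0.0004 -0.0505  0.083 ]
188 0.162 [ 0.0004 -0.0459  0.0799]
200 0.16 [ 0.0004 -0.0416  0.0763]
212 0.157 [ 0.0004 -0.0374  0.0726]
224 0.156 [ 0.0004 -0.0331  0.0701]
236 0.156 [ 0.0004 -0.0285  0.069 ]
248 0.154 [ 0.0004 -0.0245  0.0659]
260 0.153 [ 0.0004 -0.0204  0.0634]
272 0.152 [ 0.0003 -0.0163  0.0612]
284 0.15 [ 0.0003 -0.0127  0.0579]
296 0.145 [ 0.0003 -0.0104  0.0519]
308 0.142 [ 0.0003 -0.0074  0.0482]
320 0.144 [ 0.0003 -0.0024  0.0487]
332 0.142 [0.0003 0.0009 0.0459]
```

Request:
{"api": "play_rows", "payload": {"series": [0, 0, 0, 0, 0, 0.2, 0, 0, 0, 0, 0, 0, 0.2, 0, 0, 0, 0, 0, 0, 0.2, 0, 0, 0, 0, 0, 0, 0.18, 0, 0, 0, 0, 0, 0, 0, 0, 0, 0, 0, 0, 0, 0, 40, 0, 0, 0, 0, 0, 0, 40, 0, 0, 0, 0, 0, 0, 40, 0, 0, 0, 0, -0.21, 0, 40, 0, 0, 0, 0, -0.21, 0, 40, 0, 0, 0, 0, 0, 0, 40, 0, 0, 0, 0, 0, 0, 40]}}

```text
time_s: 23.75
tcp_pos: [0.4709, 0.2243, 0.0694]
eef_rot: [-3.137, -0.001, 1.227]
ft_force: [0.8, -0.2, 0.5]
opening: 0.04
```

```bash
python3 - <<'E'
from h import *
st()
a,d=eyes.grab_frame('wrist'); save(a,'w12')
s=monitor.observe(); R0=R.from_euler('xyz',s['eef_rot'])
Q=R0.inv().apply((cloud('wrist',d)-s['tcp_pos']).reshape(-1,3)).reshape(480,640,3)
for v in range(80,345,10): print(v,Q[v,323].round(4),a[v,323])
E
```

```text
t 23.75 tcp [0.4709 0.2243 0.0694] rpy [-3.1375e+00 -1.1000e-03  1.2275e+00] F [ 0.8 -0.2  0.5] op 0.04 q [-0.51  0.96 -0.03  2.01  0.13  0.18  0.57]
80 [ 0.0003 -0.0859  0.0684] [196 187 166]
90 [ 0.0004 -0.0827  0.0703] [196 185 165]
100 [ 0.0003 -0.0792  0.0686] [196 185 165]
110 [ 0.0003 -0.0757  0.0686] [195 184 165]
120 [ 0.0003 -0.0723  0.0682] [195 187 165]
130 [ 0.0004 -0.0688  0.0705] [195 184 164]
140 [ 0.0004 -0.0652  0.071 ] [196 187 167]
150 [ 0.0004 -0.0616  0.0691] [196 186 166]
160 [ 0.0004 -0.058   0.0687] [196 186 166]
170 [ 0.0004 -0.0542  0.0692] [196 187 166]
180 [ 0.0004 -0.0506  0.068 ] [198 187 167]
190 [ 0.0004 -0.0468  0.0678] [135 130 121]
200 [ 0.0003 -0.0464  0.0479] [162 162 156]
210 [ 0.0003 -0.0429  0.0486] [174 173 168]
220 [ 0.0003 -0.0397  0.0476] [175 173 168]
230 [ 0.0003 -0.0362  0.0477] [174 174 168]
240 [ 0.0003 -0.0328  0.0475] [173 173 167]
250 [ 0.0003 -0.0294  0.047 ] [172 172 166]
260 [ 0.0003 -0.0257  0.0474] [172 169 165]
270 [ 0.0003 -0.0219  0.0479] [170 168 162]
280 [ 0.0003 -0.018   0.0483] [169 168 162]
290 [ 0.0003 -0.015   0.0466] [168 168 161]
300 [ 0.0003 -0.01    0.0494] [92 91 90]
310 [ 0.0003 -0.005   0.0515] [108 107 103]
320 [ 0.0003 -0.0013  0.0509] [107 106 102]
330 [0.0003 0.0028 0.051 ] [108 107 103]
340 [0.0003 0.0075 0.052 ] [107 106 103]
```

Request:
{"api": "play_rows", "payload": {"series": [0, 0, 0, 0, 0, 0, 0, 0, 0, 0, 0, 0, 0, 0, 0, 0, 0, 0, 0, 0, 0, 0, 0, 0, 0, 0, 0, 0, 0, 0, 0, 0, 0, 0, 0, 0, 0, 0, 0, 0, 0, 0, 0, 0, 0, 0, 0, -0.3, 0, 0, 0, 0, 0, 0, -0.6, 0, 0, 0, 0, 0, 0, -0.8, 0, 0, 0, 0, 0, 0, -0.8, 0, 0, 0, 0, 0, 0, -0.8, 0, 0, 0, 0, 0, 0, -0.7, 0, 0, 0, -8.5, 0, 0, 0, 0, 0, 0, -8.5, 0, 0, 0, 0, 0, 0, -8.5, 0, 0, 0, 0, 0, 0, 0, 0, 0, 0, 0], "grip_force": 40}}

```text
time_s: 25.4
tcp_pos: [0.4716, 0.2229, 0.27]
eef_rot: [-3.138, -0.003, 1.672]
ft_force: [-0.8, 0.3, -2.6]
opening: 0.0129
```

```bash
python3 - <<'E'
from h import *
st()
p,e=slottilt(*C,.05,.0175,-1,10,up=.15,dz=.058); print(p,e); plan(p,[np.pi,0,np.radians(95.8)])
a,d=eyes.grab_frame('wrist')
s=monitor.observe(); R0=R.from_euler('xyz',s['eef_rot'])
Q=R0.inv().apply((cloud('wrist',d)-s['tcp_pos']).reshape(-1,3)).reshape(480,640,3)
for v in range(170,300,15): print(v,Q[v,323].round(4))
E
```

```text
t 25.4 tcp [0.4716 0.2229 0.27  ] rpy [-3.1383e+00 -2.7000e-03  1.6719e+00] F [-0.8  0.3 -2.6] op 0.0129 q [-0.38  0.61 -0.23  1.91  0.21  0.65  0.93]
[ 0.48806671 -0.1824356   0.2571335 ] [2.96705973e+00 2.22044605e-16 1.67202542e+00]
turn [-0.19 -0.16 -0.01] | shift after turn [-8.099 -0.491  0.257] | shift before turn [-8.1   -0.489  0.236]
170 [ 0.0014 -0.0353  0.2692]
185 [ 0.0014 -0.0221  0.2702]
200 [ 0.0007 -0.0466  0.0465]
215 [ 0.0007 -0.0414  0.0476]
230 [ 0.0007 -0.0363  0.0473]
245 [ 0.0007 -0.0308  0.0481]
260 [ 0.0007 -0.0259  0.0467]
275 [ 0.0007 -0.0203  0.047 ]
290 [ 0.0007 -0.0148  0.0469]
```

Request:
{"api": "play_rows", "payload": {"series": [0, 0, 0, -0.73, -0.04, 0, 0, 0, 0, 0, -0.73, -0.04, 0, 0, 0, 0, 0, -0.73, -0.04, 0, 0, 0, 0, 0, -0.73, -0.04, 0, 0, 0, 0, 0, -0.73, -0.04, 0, 0, 0, 0, 0, -0.74, -0.04, 0, 0, 0, 0, 0, -0.74, -0.05, 0, 0, 0, 0, 0, -0.74, -0.05, 0, 0, 0, 0, 0, -0.74, -0.05, 0, 0, 0, 0, 0, -0.74, -0.05, 0, 0, 0, 0, 0, -0.74, -0.05, 0, 0, -5, 0, 0, 0, 0, 0, 0, -5, 0, 0, 0, 0, 0, 0, 0, 0, 0, 0, 0, 0, 0, 0, 0, 0, 0, 0, 0, 0]}}

```text
time_s: 26.95
tcp_pos: [0.488, -0.1814, 0.2684]
eef_rot: [2.972, -0.003, 1.67]
ft_force: [0.3, 0.9, -1.7]
opening: 0.0129
```

```bash
python3 - <<'E'
from h import *
st()
p,e=slottilt(*C,.05,.0175,-1,10,up=.03,dz=.058); print(p,e); plan(p,e)
a,d=eyes.grab_frame('wrist'); save(a,'w13')
for l in ['rack_front','keeper_hinge','keeper_bar']:
    for r in eyes.spot_point(l,'wrist'):
        u,v=np.array(r['xy']).astype(int); o,dr=ray('wrist',r['xy']); print(l,round(r['conf'],2),np.round(r['xy']),(o+dr*d[v,u]).round(4))
Rr,o=RK(*C); print('pred',[ (o+Rr.apply(q)).round(4) for q in [(-.078,0,.044),(.071,0,.101)]])
E
```

```text
t 26.95 tcp [ 0.488  -0.1814  0.2684] rpy [ 2.9723e+00 -2.9000e-03  1.6697e+00] F [ 0.3  0.9 -1.7] op 0.0129 q [ 0.51  0.58 -0.33  2.02  0.3   0.42  1.66]
[ 0.48806671 -0.1824356   0.1371335 ] [2.96705973e+00 2.22044605e-16 1.67202542e+00]
turn [-0.3  -0.14 -0.16] | shift after turn [-0.021 -0.456  2.586] | shift before turn [-0.029 -0.443  2.588]
rack_front 0.66 [255.  98.] [ 0.4411 -0.2321  0.0422]
pred [array([ 0.4419, -0.2374,  0.044 ]), array([ 0.5901, -0.2223,  0.101 ])]
```

Request:
{"api": "play_rows", "payload": {"series": [0, 0, 0, 0, -0.09, 0.5, 0, 0, 0, 0, 0, -0.09, 0.5, 0, 0, 0, 0, 0, -0.09, 0.5, 0, 0, 0, 0, -0.01, -0.09, 0.5, 0, 0, 0, 0, -0.02, -0.1, 0.58, 0, 0, 0, 0, 0, 0, 0, 0, 0, 0, 0, 0, 0, 0, 0]}}

```text
time_s: 27.85
tcp_pos: [0.4883, -0.1822, 0.1372]
eef_rot: [2.971, -0.003, 1.672]
ft_force: [0.1, 0.2, -2.0]
opening: 0.0126
```

```bash
python3 - <<'E'
from h import *
st()
p,e=slottilt(*C,.05,.0175,-1,10,up=.0,dz=.058); plan(p,e)
a,d=eyes.grab_frame('wrist'); a=a.copy()
Rr,o=RK(*C); s=np.array([.9397,0,.342]);n=np.array([-.342,0,.9397])
for w in (-.014,.014):
  for sg in (-1,1):
    P=[proj('wrist',o+Rr.apply(np.array([0,.05+w,.056])+s*t*sg+n*.003)) for t in (.042,.058)]
    cv2.line(a,tuple(map(int,P[0])),tuple(map(int,P[1])),(255,0,0),1)
for yy in (-.094,.094): cv2.circle(a,tuple(map(int,proj('wrist',o+Rr.apply([-.078,yy,.044])))),5,(0,255,0),1)
save(a,'w14')
E
```

```text
t 27.85 tcp [ 0.4883 -0.1822  0.1372] rpy [ 2.9708 -0.003   1.6722] F [ 0.1  0.2 -2. ] op 0.0126 q [ 0.38  0.81 -0.13  2.12  0.4   0.06  1.58]
turn [-0.21 -0.17 -0.02] | shift after turn [-0.004 -0.109  0.592] | shift before turn [-0.006 -0.106  0.592]
```

View pics/w14.png

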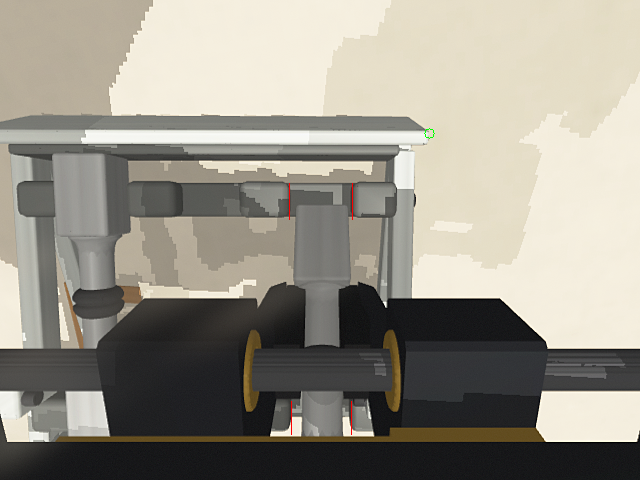

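```bash
python3 - <<'E'
from h import *
p,e=slottilt(*C,.05,.0175,-1,3,up=.035,dz=.058); plan(p,e)
E
```

```text
turn [ 6.89 -0.14 -0.03] | shift after turn [ 0.002  0.134 -0.092] | shift before turn [ 0.003  0.145 -0.075]
```

Then descend with a 10 N grip so the bar pivots into the saddles.

Request:
{"api": "play_rows", "payload": {"series": [0, 0, 0, 0, 0, -0.2, 0, 6.9, 0, 0, 0, 0.13, 0.1, 0, 0, 0, 0, 0, 0, 0, 0, 0, 0, 0, 0, 0, 0, 0], "grip_force": 10}}

```text
time_s: 28.3
tcp_pos: [0.4946, -0.1822, 0.1446]
eef_rot: [3.084, -0.002, 1.672]
ft_force: [-0.1, -0.1, -2.7]
opening: 0.0136
```

```bash
python3 - <<'E'
from h import *
st()
p,e=slottilt(*C,.05,.0175,-1,3,up=.0,dz=.058); plan(p,e)
E
```

```text
t 28.3 tcp [ 0.4946 -0.1822  0.1446] rpy [ 3.0844e+00 -2.1000e-03  1.6716e+00] F [-0.1 -0.1 -2.7] op 0.0136 q [ 0.38  0.81 -0.17  2.02  0.38  0.28  1.57]
turn [ 0.28 -0.12 -0.03] | shift after turn [ 0.008 -0.028  0.734] | shift before turn [ 0.006 -0.032  0.734]
```

Request:
{"api": "play_rows", "payload": {"series": [0, 0, 0, 0, 0, 0.12, 0, 0, 0, 0, 0, 0, 0.12, 0, 0, 0, 0, 0, -0.01, 0.12, 0, 0, 0, 0, 0, 0, 0.12, 0, 0, 0, 0, 0, 0, 0, 0]}}

```text
time_s: 28.8
tcp_pos: [0.4936, -0.1819, 0.1185]
eef_rot: [3.091, -0.003, 1.672]
ft_force: [-0.6, 0.3, -0.9]
opening: 0.0138
```

Request:
{"api": "play_rows", "payload": {"series": [0, 0, 0, 0, -0.01, 0.1, 0, 0, 0, 0, 0, -0.01, 0.1, 0, 0, 0, 0, 0, 0, 0.06, 0, 0, 0, 0, 0, 0, 0, 0]}}

```text
time_s: 29.2
tcp_pos: [0.4941, -0.1819, 0.1067]
eef_rot: [3.089, -0.002, 1.672]
ft_force: [-0.0, 1.0, 7.1]
opening: 0.0136
```

```bash
python3 - <<'E'
from h import *
st()
p,e=slottilt(*C,.05,.0175,-1,3,up=.0,dz=.058); plan(p,e)
a,d=eyes.grab_frame('wrist'); save(a,'w15')
Rr,o=RK(*C);Q=Rr.inv().apply((cloud('wrist',d)-o).reshape(-1,3)).reshape(480,640,3)
for v in range(150,345,15): print(v,Q[v,323].round(4))
E
```

```text
t 29.2 tcp [ 0.4941 -0.1819  0.1067] rpy [ 3.0890e+00 -2.3000e-03  1.6716e+00] F [-0.   1.   7.1] op 0.0136 q [ 0.35  0.88 -0.13  2.03  0.4   0.2   1.56]
turn [ 0.01 -0.13 -0.03] | shift after turn [ 0.003  0.02  -0.024] | shift before turn [ 0.003  0.02  -0.024]
150 [-0.0792  0.0508  0.0435]
165 [-0.0681  0.051   0.0004]
180 [-0.0667  0.0508  0.0326]
195 [-0.0635  0.0507  0.0449]
210 [-0.0585  0.0507  0.0473]
225 [-0.0533  0.0507  0.0486]
240 [-0.0484  0.0507  0.0508]
255 [-0.0434  0.0507  0.0528]
270 [-0.038   0.0507  0.0536]
285 [-0.0329  0.0507  0.0554]
300 [-0.0267  0.0507  0.0548]
315 [-0.021   0.0507  0.0558]
330 [-0.016   0.0507  0.0577]
```

Request:
{"api": "play_rows", "payload": {"series": [0, 0, 0, 0, 0, 0, 26, 0, 0, 0, 0, 0, 0, 26, 0, 0, 0, 0, 0, 0, 26, 0, 0, 0, 0, 0, 0, 26, 0, 0, 0, 0, 0, -0.3, 26, 0, 0, 0, 0, 0, -0.5, 26, 0, 0, 0, 0, 0, -0.5, 26, 0, 0, 0, 0, 0, -0.6, 26, 0, 0, 0, 0, -0.3, -0.6, 26, 0, 0, 0, 0, -0.4, -0.6, 26, 0, 0, 0, 0, -0.4, -0.6, 26, 0, 0, 0, 0, -0.4, -0.6, 26, 0, 0, 0, 0, 0, 0, 26]}}

```text
time_s: 30.55
tcp_pos: [0.4066, -0.1922, 0.3196]
eef_rot: [3.089, 0.0, 1.669]
ft_force: [0.4, 0.2, -1.1]
opening: 0.0262
```

```bash
python3 - <<'E'
from h import *
st()
a,d=eyes.grab_frame('wrist'); save(a,'w16'); W=cloud('wrist',d)
Rr,oo=RK(*C)
for r in eyes.outline_of('bar_1_mid','wrist'):
    m=r['mask']&(d>0); Q=Rr.inv().apply(W[m]-oo); print(round(r['conf'],2),r['bbox'],np.percentile(Q,[2,50,98],axis=0).round(4).tolist(),np.polyfit(Q[:,0],Q[:,2],1))
for l in ['bar_1_mid','rack_front','keeper_bar','keeper_hinge']:
  for r in eyes.spot_point(l,'wrist'):
    u,v=np.array(r['xy']).astype(int); print(l,round(r['conf'],2),np.round(r['xy']),Rr.inv().apply(W[v,u]-oo).round(4))
a,_=eyes.grab_frame('top')
for r in eyes.outline_of('bar_1_mid','top'): print(round(r['conf'],2),barfit('top',r['mask'],.015))
E
```

```text
t 30.55 tcp [ 0.4066 -0.1922  0.3196] rpy [3.0887e+00 2.0000e-04 1.6689e+00] F [ 0.4  0.2 -1.1] op 0.0262 q [ 0.61  0.44 -0.38  2.07  0.24  0.62  1.74]
0.58 [205.9, 231.0, 27.8, 70.8] [[-0.0681, -0.0601, 0.0303], [-0.0449, -0.0479, 0.0491], [-0.0105, -0.039, 0.0592]] [0.12994782 0.05409478]
bar_1_mid 0.91 [218. 298.] [-0.0113 -0.049   0.0615]
rack_front 0.82 [274. 220.] [-0.0785  0.0023  0.0279]
keeper_bar 0.68 [254. 438.] [-0.1267  0.0373  0.3433]
keeper_hinge 0.67 [269. 402.] [ 0.1609 -0.0171 -0.0008]
0.8 (array([ 0.526447 , -0.2894429]), np.float32(2.2599757), [0.023698754608631134, 0.11388784646987915])
0.59 (array([0.47435933, 0.3434462 ]), np.float32(36.181995), [0.025787832215428352, 0.13409972190856934])
```

View pics/w16.png

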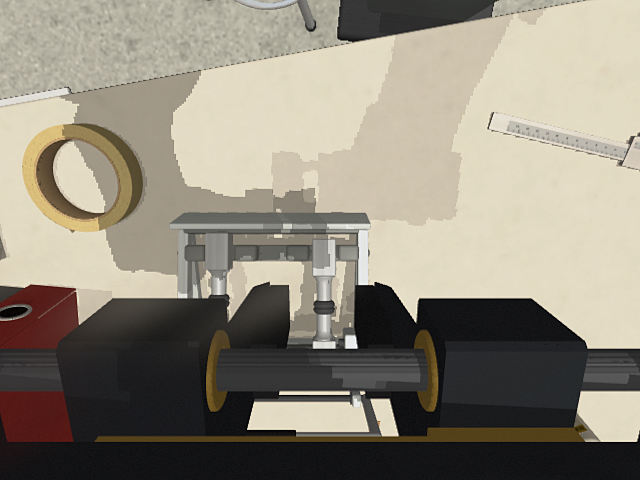

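```bash
python3 - <<'E'
from h import *
Rr,o=RK(*C); p=o+Rr.apply([.125,0,.33]); plan(p,[np.pi,0,np.radians(95.8)])
E
```

```text
turn [ 2.86 -0.22  0.01] | shift after turn [-0.994  4.628 -0.276] | shift before turn [-0.994  4.636 -0.048]
```

Request:
{"api": "play_rows", "payload": {"series": [2.9, 0, 0, 0, 0, -0.28, 0, 0, 0, 0, -0.14, 0.66, 0, 0, 0, 0, 0, -0.14, 0.66, 0, 0, 0, 0, 0, -0.14, 0.66, 0, 0, 0, 0, 0, -0.14, 0.66, 0, 0, 0, 0, 0, -0.14, 0.66, 0, 0, 0, 0, 0, -0.14, 0.66, 0, 0, 0, 0, 0, -0.15, 0.66, 0, 0, 0, 0, 0, 0, 0, 0, 0]}}

```text
time_s: 31.85
tcp_pos: [0.6459, -0.2163, 0.3292]
eef_rot: [3.139, -0.004, 1.673]
ft_force: [-0.0, -0.3, -0.7]
opening: 0.0008
```

```bash
python3 - <<'E'
from h import *
st()
Rr,o=RK(*C); p=o+Rr.apply([.125,0,.209]); plan(p,[np.pi,0,np.radians(95.8)])
a,d=eyes.grab_frame('wrist'); W=cloud('wrist',d); save(a,'w17')
for l in ['keeper_bar','keeper_hinge']:
  for r in eyes.spot_point(l,'wrist'):
    u,v=np.array(r['xy']).astype(int); print(l,round(r['conf'],2),np.round(r['xy']),Rr.inv().apply(W[v,u]-o).round(4))
E
```

```text
t 31.85 tcp [ 0.6459 -0.2163  0.3292] rpy [ 3.1392 -0.0041  1.6731] F [-0.  -0.3 -0.7] op 0.0008 q [ 0.42  0.76 -0.34  1.34  0.25  1.09  1.73]
turn [ 0.14 -0.23  0.06] | shift after turn [-0.008 -0.042  2.403] | shift before turn [-0.017 -0.048  2.403]
keeper_bar 0.8 [318. 104.] [ 0.0419 -0.0013  0.1772]
keeper_bar 0.27 [379.  61.] [0.0014 0.0478 0.0661]
keeper_hinge 0.61 [318. 144.] [ 0.0659 -0.0019  0.1031]
```

Request:
{"api": "play_rows", "payload": {"series": [0, 0, 0, 0, 0, 0.4, 0, 0, 0, 0, 0, 0, 0.4, 0, 0, 0, 0, 0, -0.02, 0.4, 0, 0, 0, 0, 0, -0.02, 0.4, 0, 0, 0, 0, 0, 0, 0.4, 0, 0, 0, 0, 0, 0, 0.4, 0, 0, 0, 0, 0, -0.25, 0, 0, 0, 0, 0, 0, -0.25, 0, 0, 0, 0, 0, 0, -0.2, 0, 0, 0, 0, 0, 0, -0.15, 0, 0, 0, 0, 0, 0, -0.15, 0, 0, 0, 0, 0, 0, -0.15, 0, 0, 0, 0, 0, 0, -0.15, 0, 0, 0, 0, 0, 0, -0.15, 0, 0, 0, 0, 0, 0, -0.15, 0, 0, 0, 0, 0, 0, 0, 0, 0]}}

```text
time_s: 33.6
tcp_pos: [0.5596, -0.2257, 0.211]
eef_rot: [-3.14, -0.003, 1.671]
ft_force: [-0.2, -0.5, -0.3]
opening: 0.0004
```

```bash
cat >> h.py <<'E'
def rackpt(labels,cams=('wrist',)):
    Rr,o=RK(*C)
    for n in cams:
        a,d=eyes.grab_frame(n); W=cloud(n,d)
        for l in labels:
            for r in eyes.spot_point(l,n):
                u,v=np.array(r['xy']).astype(int); print(n,l,round(r['conf'],2),np.round(r['xy']),'world',W[v,u].round(4),'rack',Rr.inv().apply(W[v,u]-o).round(4))
E
python3 - <<'E'
from h import *
st(); rackpt(['keeper_bar'],('wrist','scene','top'))
Rr,o=RK(*C); print('tcp in rack',Rr.inv().apply(monitor.observe()['tcp_pos']-o))
E
```

```text
t 33.6 tcp [ 0.5596 -0.2257  0.211 ] rpy [-3.1405e+00 -2.7000e-03  1.6708e+00] F [-0.2 -0.5 -0.3] op 0.0004 q [ 0.48  0.79 -0.3   1.71  0.33  0.69  1.67]
wrist keeper_bar 0.62 [321. 273.] world [ 0.5395 -0.2278  0.1639] rack [ 0.02   -0.0003  0.1639]
scene keeper_bar 0.9 [391. 255.] world [ 0.5485 -0.2348  0.1621] rack [ 0.0283 -0.0082  0.1621]
scene keeper_bar 0.65 [401. 260.] world [ 0.5909 -0.2293  0.1048] rack [ 0.071  -0.007   0.1048]
tcp in rack [4.19634018e-02 1.67805524e-04 2.11035045e-01]
```

Request:
{"api": "play_rows", "payload": {"series": [0, 0, 0, 0, -0.12, 0.04, 0, 0, 0, 0, 0, -0.12, 0.04, 0, 0, 0, 0, 0, -0.12, 0.04, 0, 0, 0, 0, 0, -0.12, 0.04, 0, 0, 0, 0, 0, 0, 0, 0, 0, 0, 0, 0, 0, 0, 0, 0, 0, 0, 0, 0, 0, 0]}}

```text
time_s: 34.6
tcp_pos: [0.5374, -0.2276, 0.2032]
eef_rot: [3.14, -0.003, 1.672]
ft_force: [0.2, 0.5, -0.2]
opening: 0.0006
```

```bash
python3 - <<'E'
from h import *
st(); rackpt(['keeper_bar'],('wrist','scene'))
Rr,o=RK(*C); print('tcp in rack',Rr.inv().apply(monitor.observe()['tcp_pos']-o))
E
```

```text
t 34.6 tcp [ 0.5374 -0.2276  0.2032] rpy [ 3.1404e+00 -2.7000e-03  1.6715e+00] F [ 0.2  0.5 -0.2] op 0.0006 q [ 0.49  0.78 -0.29  1.78  0.34  0.63  1.67]
wrist keeper_bar 0.78 [318. 224.] world [ 0.5134 -0.2318  0.0956] rack [-0.0062 -0.0016  0.0956]
scene keeper_bar 0.83 [380. 282.] world [ 0.5195 -0.2373  0.0969] rack [-0.0008 -0.0077  0.0969]
tcp in rack [1.78523662e-02 1.67854741e-04 2.03096991e-01]
```

Request:
{"api": "play_rows", "payload": {"series": [0, 0, 0, 0, -0.36, 0, 0, 0, 0, 0, 0, 0, 0.3, 0, 0, 0, 0, 0, 0, 0.3, 0, 0, 0, 0, 0, 0, 0.24, 0, 0, 0, 0, 0, 0, 0.05, 0, 0, 0, 0, 0, 0, 0.05, 0, 0, 0, 0, 0, 0, 0.05, 0, 0, 0, 0, 0, 0, 0.05, 0, 0, 0, 0, 0, 0, 0.05, 0, 0, 0, 0, 0, 0, 0, 0]}}

```text
time_s: 35.8
tcp_pos: [0.5192, -0.2292, 0.1484]
eef_rot: [3.141, -0.003, 1.672]
ft_force: [-0.2, 0.3, 0.5]
opening: 0.0002
```

```bash
python3 - <<'E'
from h import *
st(); rackpt(['keeper_bar'],('wrist','scene'))
Rr,o=RK(*C); print('tcp in rack',Rr.inv().apply(monitor.observe()['tcp_pos']-o))
E
```

```text
t 35.8 tcp [ 0.5192 -0.2292  0.1484] rpy [ 3.1412e+00 -2.8000e-03  1.6716e+00] F [-0.2  0.3  0.5] op 0.0002 q [ 0.48  0.85 -0.24  1.86  0.39  0.49  1.64]
wrist keeper_bar 0.81 [319. 298.] world [ 0.5094 -0.2313  0.0956] rack [-0.0103 -0.0007  0.0956]
scene keeper_bar 0.83 [378. 280.] world [ 0.5125 -0.2372  0.1103] rack [-0.0078 -0.0069  0.1103]
tcp in rack [-0.00069593  0.00017811  0.14837493]
```

Request:
{"api": "play_rows", "payload": {"series": [0, 0, 0, 0, 0, 0.04, 0, 0, 0, 0, 0, 0, 0.04, 0, 0, 0, 0, 0, 0, 0, 0]}}

```text
time_s: 36.3
tcp_pos: [0.5188, -0.2292, 0.1441]
eef_rot: [-3.141, -0.003, 1.671]
ft_force: [-0.2, 0.4, 0.5]
opening: 0.0002
```

Request:
{"api": "play_rows", "payload": {"series": [0, 0, 0, 0, 0, 0.03, 0, 0, 0, 0, 0, 0, 0.03, 0, 0, 0, 0, 0, 0, 0, 0]}}

```text
time_s: 36.6
tcp_pos: [0.5191, -0.2293, 0.1432]
eef_rot: [3.141, -0.002, 1.671]
ft_force: [-4.0, 1.0, 14.9]
opening: 0.0003
```

```bash
python3 - <<'E'
from h import *
st()
a,d=eyes.grab_frame('wrist'); b,e=eyes.grab_frame('scene')
c=cv2.resize(b[240:360,310:450],(490,420),interpolation=cv2.INTER_CUBIC)
o=np.zeros((420,800,3),np.uint8); o[:,:490]=c; o[:,490:]=a[40:460,165:475]; save(o,'k1')
E
```

```text
t 36.6 tcp [ 0.5191 -0.2293  0.1432] rpy [ 3.1407e+00 -1.8000e-03  1.6714e+00] F [-4.   1.  14.9] op 0.0003 q [ 0.47  0.86 -0.24  1.86  0.4   0.47  1.63]
```

View pics/k1.png

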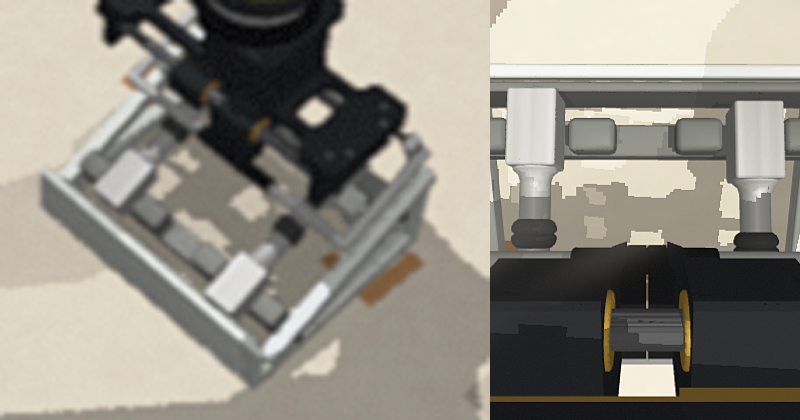

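Request:
{"api": "play_rows", "payload": {"series": [0, 0, 0, 0, 0, -0.2, 0, 0, 0, 0, 0, 0, -0.5, 0, 0, 0, 0, 0, -0.3, -0.6, 0, 0, 0, 0, 0, -0.6, -0.7, 0, 0, 0, 0, 0, -0.6, -0.7, 0, 0, 0, 0, 0, -0.6, -0.5, 0, 0, 0, 0, 0, -0.6, -0.3, 0, 0, 0, 0, 0, 0, 0, 0]}}

```text
time_s: 37.5
tcp_pos: [0.3812, -0.2444, 0.3182]
eef_rot: [-3.141, -0.0, 1.668]
ft_force: [0.3, 0.7, -0.5]
opening: 0.0006
```

```bash
python3 - <<'E'
from h import *
st(); rackpt(['keeper_bar','rack_front','keeper_hinge'],('scene','top'))
Rr,o=RK(*C)
for n in ('scene','top'):
    a,d=eyes.grab_frame(n); Q=Rr.inv().apply((cloud(n,d)-o).reshape(-1,3)).reshape(480,640,3)
    for x in (-.006,0,.006):
        u,v=proj(n,o+Rr.apply([x,0,.0805])).round().astype(int); print(n,x,Q[v,u].round(4),a[v,u])
    if n=='scene': save(a,'k2')
    m=(abs(Q[...,1])<.025)&(abs(Q[...,0])<.03)&(Q[...,2]>.03)&(Q[...,2]<.15); print(m.sum(),np.percentile(Q[m],[5,50,95],axis=0).round(4) if m.any() else '')
E
```

```text
t 37.5 tcp [ 0.3812 -0.2444  0.3182] rpy [-3.1405e+00 -3.0000e-04  1.6676e+00] F [ 0.3  0.7 -0.5] op 0.0006 q [ 0.73  0.46 -0.39  2.04  0.27  0.69  1.83]
scene keeper_bar 0.55 [381. 286.] world [ 0.522  -0.2395  0.0823] rack [ 0.0014 -0.0102  0.0823]
scene rack_front 0.68 [352. 317.] world [ 0.4426 -0.2391  0.0313] rack [-0.0775 -0.0018  0.0313]
scene keeper_hinge 0.59 [401. 256.] world [ 0.6627 -0.1668 -0.0015] rack [ 0.1488  0.0479 -0.0015]
top keeper_bar 0.88 [384. 236.] world [ 0.5131 -0.2261  0.078 ] rack [-0.006  0.004  0.078]
top rack_front 0.69 [386. 268.] world [ 0.4418 -0.2365  0.0458] rack [-0.078   0.0008  0.0458]
top keeper_hinge 0.81 [388. 200.] world [ 0.5888 -0.2273  0.1055] rack [ 0.0692 -0.0048  0.1055]
scene -0.006 [-0.0038  0.0019  0.0752] [55 54 49]
scene 0 [0.0005 0.0003 0.0801] [33 27 30]
scene 0.006 [ 0.0537  0.0338 -0.0025] [110 105  95]
89 [[-0.0054 -0.0222  0.0746]
 [-0.0013 -0.0046  0.0788]
 [ 0.0038  0.014   0.0826]]
top -0.006 [-0.0067  0.0003  0.0824] [89 84 76]
top 0 [-0.     -0.0004  0.0814] [40 37 35]
top 0.006 [ 0.0134 -0.013   0.0049] [182 172 156]
107 [[-0.0071 -0.0215  0.076 ]
 [-0.0027 -0.0002  0.0798]
 [ 0.002   0.0221  0.0835]]
```

```bash
python3 - <<'E'
from h import *
Rr,o=RK(*C); p=o+Rr.apply([-.115,0,.080]); print(p); plan(p,[np.pi,0,np.radians(95.8)])
E
```

```text
[ 0.40508872 -0.24112147  0.08      ]
turn [ 0.01 -0.2   0.01] | shift after turn [-2.00e-03  4.01e-01  4.72e+00] | shift before turn [-0.018  0.4    4.72 ]
```

Request:
{"api": "play_rows", "payload": {"series": [0, 0, 0, 0, 0, 0.6, 88, 0, 0, 0, 0, 0, 0.7, 88, 0, 0, 0, 0, 0, 0.8, 88, 0, 0, 0, 0, 0, 0.8, 88, 0, 0, 0, 0, 0, 0.8, 88, 0, 0, 0, 0, 0, 0.7, 88, 0, 0, 0, 0, 0, 0.32, 88, 0, 0, 0, 0, 0.2, 0, 88, 0, 0, 0, 0, 0.2, 0, 88, 0, 0, 0, 0, 0, 0, 88]}}

```text
time_s: 39.0
tcp_pos: [0.4081, -0.2413, 0.0839]
eef_rot: [3.141, -0.004, 1.673]
ft_force: [-0.4, -0.0, 0.7]
opening: 0.0783
```

Request:
{"api": "play_rows", "payload": {"series": [0, 0, 0, 0, 0.1, 0, 88, 0, 0, 0, 0, 0.1, 0, 88, 0, 0, 0, 0, 0.1, 0, 88, 0, 0, 0, 0, 0.1, 0, 88, 0, 0, 0, 0, 0, 0, 88]}}

```text
time_s: 39.5
tcp_pos: [0.4271, -0.2396, 0.0844]
eef_rot: [-3.141, -0.004, 1.672]
ft_force: [-0.7, 0.6, 0.1]
opening: 0.088
```

```bash
python3 - <<'E'
from h import *
st(); Rr,o=RK(*C); print('tcp in rack',Rr.inv().apply(monitor.observe()['tcp_pos']-o))
E
```

```text
t 39.5 tcp [ 0.4271 -0.2396  0.0844] rpy [-3.1413 -0.0038  1.6718] F [-0.7  0.6  0.1] op 0.088 q [ 0.51  0.92 -0.15  2.1   0.72  0.17  1.38]
tcp in rack [-0.09297558 -0.00075244  0.08443887]
```

Request:
{"api": "play_rows", "payload": {"series": [0, 0, 0, 0, 0.06, 0, 88, 0, 0, 0, 0, 0.06, 0, 88, 0, 0, 0.15, 0.01, 0.1, 0, 88, 0, 0, 0.15, 0.01, 0.1, 0, 88, 0, 0, 0.15, 0.01, 0.1, 0, 88, 0, 0, 0.15, 0.01, 0.1, 0, 88, 0, 0, 0.15, 0.01, 0.1, 0, 88, 0, 0, 0.15, 0.01, 0.1, 0, 88, 0, 0, 0.15, 0.01, 0.1, 0, 88, 0, 0, 0.15, 0.01, 0.1, 0, 88, 0, 0, 0.15, 0.01, 0.1, 0, 88, 0, 0, 0.15, 0.01, 0.1, 0, 88, 0, 0, 0.15, 0.01, 0.1, 0, 88, 0, 0, 0.15, 0.01, 0.1, 0, 88, 0, 0, 0.15, 0.01, 0.1, 0, 88, 0, 0, 0, 0, 0, 0, 88]}}

```text
time_s: 41.1
tcp_pos: [0.4887, -0.2291, 0.0838]
eef_rot: [-3.123, -0.002, 1.634]
ft_force: [-13.4, -1.4, 10.6]
opening: 0.0877
```

```bash
python3 - <<'E'
from h import *
st(); rackpt(['keeper_hinge','keeper_bar','slot_1','bar_1_mid'],('top',))
plan([0.5677-.087*0+0,-.2149,.08],[np.pi,0,np.radians(91.76)])
E
```

```text
t 41.1 tcp [ 0.4887 -0.2291  0.0838] rpy [-3.1231e+00 -1.8000e-03  1.6340e+00] F [-13.4  -1.4  10.6] op 0.0877 q [ 0.5   0.95 -0.25  1.94  0.63  0.35  1.38]
top keeper_hinge 0.87 [383. 173.] world [ 0.6487 -0.2184  0.1001] rack [ 0.1297 -0.002   0.1001]
top keeper_bar 0.76 [380. 209.] world [ 0.5699 -0.2157  0.0821] rack [0.0515 0.0086 0.0821]
top slot_1 0.75 [405. 208.] world [ 0.5751 -0.2705  0.0717] rack [ 0.0512 -0.0464  0.0717]
top slot_1 0.62 [362. 207.] world [ 0.5778 -0.1755  0.0646] rack [0.0635 0.0478 0.0646]
top bar_1_mid 0.95 [134. 246.] world [0.4776 0.3401 0.0159] rack [0.0158 0.5709 0.0159]
top bar_1_mid 0.55 [403. 209.] world [ 0.5738 -0.2695  0.0646] rack [ 0.05   -0.0453  0.0646]
turn [-1.05 -0.09  1.86] | shift after turn [0.234 1.588 0.076] | shift before turn [0.182 1.595 0.047]
```

Request:
{"api": "play_rows", "payload": {"series": [0, 0, 0.14, 0.015, 0.1, 0, 88, 0, 0, 0.14, 0.015, 0.1, 0, 88, 0, 0, 0.14, 0.015, 0.1, 0, 88, 0, 0, 0.14, 0.015, 0.1, 0, 88, 0, 0, 0.14, 0.015, 0.1, 0, 88, 0, 0, 0.14, 0.015, 0.1, 0, 88, 0, 0, 0.14, 0.015, 0.1, 0, 88, 0, 0, 0.14, 0.015, 0.1, 0, 88, 0, 0, 0.14, 0.015, 0.1, 0, 88, 0, 0, 0.14, 0.015, 0.1, 0, 88, 0, 0, 0.14, 0.015, 0.1, 0, 88, 0, 0, 0, 0, 0.1, 0, 88, 0, 0, 0, 0, 0, 0, 88]}}

```text
time_s: 42.65
tcp_pos: [0.5488, -0.2179, 0.0835]
eef_rot: [-3.124, -0.001, 1.608]
ft_force: [-12.4, -2.4, 8.5]
opening: 0.088
```

```bash
python3 - <<'E'
from h import *
st(); rackpt(['keeper_hinge','keeper_bar','rack_front'],('top','scene'))
E
```

```text
t 42.65 tcp [ 0.5488 -0.2179  0.0835] rpy [-3.1239e+00 -1.1000e-03  1.6076e+00] F [-12.4  -2.4   8.5] op 0.088 q [ 0.47  0.98 -0.3   1.78  0.57  0.49  1.39]
top keeper_hinge 0.76 [382. 145.] world [ 0.7071 -0.2123  0.105 ] rack [ 0.1883 -0.0018  0.105 ]
top keeper_hinge 0.59 [354. 182.] world [ 0.6292 -0.1555  0.0762] rack [0.1166 0.0625 0.0762]
top keeper_bar 0.8 [382. 181.] world [ 0.5764 -0.1762  0.3775] rack [0.062  0.0473 0.3775]
top rack_front 0.55 [379. 215.] world [ 0.5251 -0.1792  0.3251] rack [0.0107 0.0495 0.3251]
scene keeper_hinge 0.71 [434. 231.] world [ 0.7102 -0.2136  0.1008] rack [ 0.1914 -0.0034  0.1008]
scene keeper_bar 0.92 [414. 254.] world [ 0.694  -0.1827  0.0013] rack [0.1784 0.029  0.0013]
scene keeper_bar 0.23 [402. 392.] world [ 0.4225 -0.4228 -0.0025] rack [-0.1161 -0.1825 -0.0025]
scene rack_front 0.9 [384. 287.] world [ 0.5581 -0.2173  0.0215] rack [0.0396 0.0083 0.0215]
```

Request:
{"api": "play_rows", "payload": {"series": [0, 0, 0, 0.02, 0.1, 0, 88, 0, 0, 0, 0.02, 0.08, 0, 88, 0, 0, 0, 0, 0, 0, 88, 0, 0, 0, 0, -0.3, 0, 88, 0, 0, 0, 0, -0.5, 0, 88, 0, 0, 0, 0, -0.6, -0.5, 88, 0, 0, 0, 0, -0.6, -0.8, 88, 0, 0, 0, 0, -0.6, -0.9, 88, 0, 0, 0, 0, -0.6, -0.9, 88, 0, 0, 0, 0, 0, -0.8, 88, 0, 0, 0, 0, 0, 0, 88]}}

```text
time_s: 44.15
tcp_pos: [0.4111, -0.221, 0.2769]
eef_rot: [3.136, 0.0, 1.609]
ft_force: [-0.3, -0.5, 0.7]
opening: 0.088
```

```bash
python3 - <<'E'
from h import *
st(); rackpt(['keeper_hinge','keeper_bar','rack_front','bar_1_mid'],('top','scene'))
a,d=eyes.grab_frame('top'); b,_=eyes.grab_frame('scene')
o=np.zeros((480,800,3),np.uint8)
o[:,:400]=cv2.resize(a[120:240,330:430],(400,480),interpolation=cv2.INTER_CUBIC); o[:,400:]=cv2.resize(b[190:334,340:460],(400,480),interpolation=cv2.INTER_CUBIC); save(o,'end')
E
```

```text
t 44.15 tcp [ 0.4111 -0.221   0.2769] rpy [3.1358e+00 2.0000e-04 1.6094e+00] F [-0.3 -0.5  0.7] op 0.088 q [ 0.72  0.56 -0.49  2.05  0.44  0.63  1.53]
top keeper_hinge 0.66 [381. 142.] world [ 0.7165 -0.2124  0.1027] rack [ 0.1977 -0.0029  0.1027]
top keeper_bar 0.78 [378. 175.] world [ 0.645  -0.2075  0.0836] rack [0.1271 0.0092 0.0836]
top rack_front 0.83 [377. 216.] world [ 5.670e-01 -2.201e-01  2.000e-04] rack [0.0482 0.0045 0.0002]
top rack_front 0.19 [380. 179.] world [ 0.6395 -0.2149  0.0788] rack [0.1208 0.0024 0.0788]
top bar_1_mid 0.94 [401. 178.] world [ 0.6428 -0.2611  0.0682] rack [ 0.1195 -0.0439  0.0682]
top bar_1_mid 0.84 [133. 247.] world [0.4773 0.3389 0.0201] rack [0.0154 0.5697 0.0201]
scene keeper_hinge 0.67 [438. 228.] world [ 0.8018 -0.1599 -0.0044] rack [ 0.2879  0.0407 -0.0044]
scene keeper_hinge 0.62 [416. 251.] world [ 0.7033 -0.1799  0.0031] rack [0.1878 0.0308 0.0031]
scene keeper_bar 0.96 [417. 250.] world [ 0.7093 -0.1783 -0.0032] rack [ 0.194   0.0317 -0.0032]
scene rack_front 0.96 [389. 283.] world [ 0.5679 -0.2218  0.0336] rack [0.0489 0.0028 0.0336]
scene rack_front 0.47 [438. 227.] world [ 0.7977 -0.1591  0.0017] rack [0.2839 0.0419 0.0017]
scene bar_1_mid 0.8 [220. 173.] world [0.4693 0.3354 0.017 ] rack [0.0072 0.5671 0.017 ]
scene bar_1_mid 0.59 [430. 271.] world [ 0.6424 -0.2717  0.0659] rack [ 0.118  -0.0544  0.0659]
```

View pics/end.png

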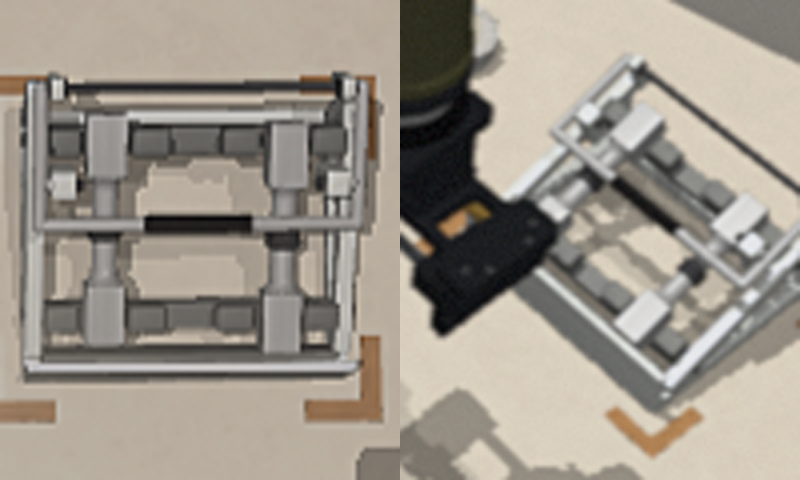

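```bash
python3 - <<'E'
from h import *
f=lambda u,v,z:onz('top',(330+u/4-.5,120+v/4-.5),z)
O=f(381,421,0); A=f(23,376,.044);B=f(358,373,.044)
d=A-B; y=np.arctan2(-d[0],d[1]); x=np.array([np.cos(y),np.sin(y),0])
print('front-right outer tape corner',O,'plate',A,B,np.linalg.norm(d),np.degrees(y)); print('rack centre',(A+B)/2+.078*x)
ym=np.radians(1.76); xm=np.array([np.cos(ym),np.sin(ym),0]); yv=np.array([-xm[1],xm[0],0])
print('marks centre from that corner',O+xm*.103+yv*.119)
st()
E
```

```text
front-right outer tape corner [ 0.54720253 -0.33251894  0.        ] plate [ 0.56201786 -0.11968945  0.044     ] [ 0.56915974 -0.30965261  0.044     ] 0.1900973722573103 2.1530847278024225
rack centre [ 0.64353373 -0.2117406   0.044     ]
marks centre from that corner [ 0.64649909 -0.21041164  0.        ]
t 44.75 tcp [ 0.4097 -0.2201  0.2722] rpy [-3.1388 -0.0043  1.6109] F [-0.5 -1.  -0.4] op 0.088 q [ 0.71  0.57 -0.49  2.05  0.44  0.62  1.53]
```

Rack centre is about 3 mm from the marks' centre and square to within about 1°, and the arm is clear of everything.

```bash
python3 -c "
from station import ticket; print(ticket.hand_in())"
```

```text
the job is handed in; nothing more can be done
None
```

I loaded both test bars into the rack, shut the keeper, pushed the rack into its taped place, and handed the job in at about 45 s on the robot's clock. Only two bars were on the desk; I left the blue look-alike alone.

- **Bars:** I lifted each bar lightly by its weld ring to find the heavy end, then put them in the two outer slots with that end low. The arm's wrist limits kept me from tilting the tool the full 20°, so each bar pivoted in a light grip as it was lowered. Depth readings showed both lying at about 20°, centred across their slots to about 1–2 mm. The first bar's ring read about 0 mm along its slot right after placing and 11 mm low in a later view from the front. I put that down to viewing angle, since the foot stop allows about 4 mm. Both bars still looked seated in the last picture.
- **Keeper:** It fell onto its balls when pushed forward, and I pressed it down. It met about 15 N at the bottom, and the cross bar's top then read 80–82 mm, against 80.5 mm expected when shut. It still looked shut after the push.
- **Rack:** I slid it with two spread fingertips at about 13 N. The last estimate put its centre about 3 mm from the marks' centre and under 1° off square. The trained networks gave some stray points at that stage, which I discarded.
- **Bystanders:** I did not re-measure the tape roll or magnifier, but nothing was moved near them, and the arm was clear of everything at hand-in.

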